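# Draw the lamp house bolt with the hooked rod

## Robot

A 7-joint arm with a two-finger parallel gripper is mounted at the origin on the work surface. World frame = base frame: x ahead of the robot, y to its left, z up, the work surface at z = 0. Lengths are in m, angles in rad, forces in N, time in s.
With the tool pointing down it reaches from about 0.35 to 0.9 m from the base axis. Payload 19.9 kg.
Tool frame: the origin (TCP) lies at the very end of the fingers, on their centre line; the grasp point (between the pads) lies 19 mm behind it; z points along the fingers, x is the direction in which the jaws open and shut, and the axes are right-handed (so a half turn about z gives the same grasp; the last joint's range is limited). The gripper opens to 94 mm and grips with 3 to 60 N. Pads are 16 mm wide; open, the fingers measure 119 mm over their backs; the gripper's body (75 mm by 177 mm) begins 78 mm behind the grasp point.
Start: joints at [-1.214, 0.417, -0.01, 1.614, 0.005, 1.111, -0.053], TCP at [0.242, 0.576, 0.205] pointing down, gripper open.
Joint ranges: [-2.81, 2.81], [-0.39, 2.02], [-1.27, 1.25], [0.06, 2.57], [-1.19, 4.33], [0.19, 2], [-2.82, 2.82]. Speed limits (rad/s): [1.89, 1.89, 2.39, 2.39, 3.01, 3.01, 3.01].

## Interface

Orientations are given as [roll, pitch, yaw] about the fixed x, y, z axes, in that order (R = Rz(yaw) Ry(pitch) Rx(roll)).
In Python, from bench import bot, cams gives the robot as it stands. The module is installed in compiled form; this text tells all that it offers.
- The arm moves only by the tool send_rows, never from a script. Its argument "increments" is a list of rows, each an object with "travel": the shift along the world's x, y, z in mm, a list of three; "dr": the turn, a rotation vector about the world's x, y, z in rad, a list of three; "hand": the closure, from -1 (fully open) to 1 (shut). A call has 1 to 5 rows; each row is the pose to reach, as a shift and turn from the pose commanded when the call began; what a row does not reach only later rows make up. A row lasts 1/12 s, in which the tool goes at most 41.7 mm and 7.16 degrees, less where a joint would pass 70% of its speed; a pose out of reach is approached as far as the arm can. A call with a gripper value outside its range is refused whole. The fingers move at their own pace and stop on an object; "squeeze" is the grip in N (left out, the last holds). Time passes only in rows, so rows that repeat a pose let the fingers close. It gives the time, the measured TCP pose, the force and the opening at its end, in the units of the state.
- bot.get_state(): the state, without advancing time (a new reading comes with each control period).
- cams.grab_frame(name): name is "scene" or "top" or "wrist"; returns a dict with "frame" (400x640x3 uint8, red, green, blue), "range_z" (400x640 float32, m along the optical axis (not along the pixel's ray), 0 where there is no reading), "K" (3x3 intrinsics, pixels), "world_to_cam" (4x4, takes a point from world to camera coordinates). Camera axes: x right, y down, z forward; pixel columns grow to the right and rows downward; lengths in m; the calibration is good to about 2 mm. The wrist camera is an equidistant fisheye: a pixel r from the principal point sees the ray r / f radians off the axis. A picture is of the moment at which its call begins.
- bot.finish_job(): hands the job in, once; it reports no verdict.
The state is a dict: "time_s": time; "joints": joint angles; "joint_vel": joint speeds; "joint_torque": joint torques, N m; "ee_pos": TCP position; "ee_rot": TCP orientation; "force": force on the tool from outside, world axes, zero at the start; "moment": the same for the moment, N m; "gripper_width": finger opening in m.
Only numpy, scipy, OpenCV 4.12 (cv2) and the standard library are available. Lean on these libraries where they do the work, as an engineer would, in place of code of your own. Each camera call takes 0.05 s, during which the arm holds its last target.

## Task

The yellow lamp house is hot: take the hooked rod from its wooden rest and use its hook to draw the yellow lamp house's bolt fully back out of its keeper, without bringing the gripper itself near that bolt. Leave the white lamp house bolted, and lay the hooked rod back in its rest.

Things in the scene. Friction and masses are not known exactly. Their poses are not given: they have to be found in the camera images.
- rod_grip (a point): Centre of the dark wood handle (90 long, 20 x 20 mm) of the hooked rod (10 mm steel, 0.15 kg, balanced near the handle), on the rod's axis; x points along the rod to the hook, z up. It starts level on its rest, hook hanging down, axis 90 mm above the table; a black ball ends it 112 mm behind. A straight rod without hook, on an equal rest, is not needed.
- rod_tip (a point): Tip of the 10 mm thick hook, which bends square down at the rod's front end: 210 mm ahead (+x) and 65 mm below (-z) of rod_grip. The rounded end lies 5 mm lower.
- rod_rest: Fixed wooden rest of the hooked rod, base 240 x 70 x 12 mm. Origin on the table, straight below the lying rod's handle centre; x runs along the rod to its hook. Two posts 14 mm thick at x = -80 and +100 mm with V-shaped tops: V bottom 83, tips 104 mm above the table, mouth 42 mm wide. A rod lying in them has its axis 90 mm above the table.
- yellow_paddle (a point): Centre of the yellow bolt's upright paddle, 80 mm above the table: 40 wide (y), 8 thick (x), from 36 mm below to 20 mm above the point. x points into the house; the bolt is drawn along -x. Its steel bar lies 34 mm below the point. The space beyond the paddle (+x) is open from above for 55 mm (bolt home) up to the front of the house, which is 162 mm high.
- yellow_bolt (a joint): Travel of the yellow lamp house's bolt in m: 0 home in its keeper, 0.055 fully drawn at its stop. It rubs with 2 N and stays where left. The fixed house (yellow box on a wooden base) has guard cheeks along the bolt, 62 mm apart inside, tops 110 mm above the table, from 75 mm before to 40 mm beyond the home paddle; open above and in front.
- white_bolt (a joint): The same travel for the bolt of the white lamp house, an equal fixed house in white that stands beside the yellow one; it starts home and is to be left alone.

How it is judged:
By the outcome, as a careful person would: the job done as asked, in the order asked, and still so for the second after the job is handed in, with the robot touching nothing.
It also fails if it takes over 48 s, if anything falls off the work surface, if the arm or the gripper's body presses on something with over 40 N, if the wrist force passes 120 N, or if a joint passes its speed limit or range.

## Working session

There is one attempt and no reset: what is moved stays moved. The work goes in short steps, Python scripts to look and compute and a tool call to move; the robot and the scene stay as the last step left them, time stands still between calls to the robot, and variables do not carry over. Pictures are saved under pics/ and viewed, and the job is handed in when it is done.

Besides the shell and the picture viewer there is one more tool, called after "Request:" as name([rows], argument=value, ...), one row to a line, values as JSON. send_rows: Moves the arm, as the interface text tells. Its arguments: {"type":"object","properties":{"increments":{"type":"array"},"squeeze":{"type":"number"}},"required":["increments"]}

```bash
mkdir -p pics; python3 - <<'E'
from bench import bot,cams
import cv2,numpy as np
for n in ("scene","top"):
    d=cams.grab_frame(n); cv2.imwrite(f"pics/{n}0.png",d["frame"][:,:,::-1]); np.savez(f"{n}0.npz",**d)
    print(n,d["K"].round(1).tolist(),d["world_to_cam"].round(3).tolist())
s=bot.get_state();print({k:np.round(v,3).tolist() for k,v in s.items()})
E
```

```text
scene [[518.3, 0.0, 328.7], [0.0, 518.3, 197.9], [0.0, 0.0, 1.0]] [[0.4, 0.917, -0.005, -0.202], [0.672, -0.297, -0.679, -0.315], [-0.624, 0.268, -0.734, 1.693], [0.0, 0.0, 0.0, 1.0]]
top [[450.7, 0.0, 327.4], [0.0, 450.7, 200.6], [0.0, 0.0, 1.0]] [[-0.025, -1.0, 0.011, -0.01], [-0.998, 0.024, -0.061, 0.574], [0.061, -0.013, -0.998, 1.248], [0.0, 0.0, 0.0, 1.0]]
{'time_s': 0.1, 'joints': [-1.215, 0.418, -0.01, 1.614, 0.005, 1.111, -0.053], 'joint_vel': [-0.001, -0.0, -0.001, -0.001, -0.002, 0.002, 0.0], 'joint_torque': [0.002, -85.258, 0.64, -42.67, -0.049, 0.016, 0.0], 'ee_pos': [0.242, 0.576, 0.205], 'ee_rot': [3.141, 0.001, 1.173], 'force': [-0.962, -0.256, -0.686], 'moment': [0.019, -0.025, -0.018], 'gripper_width': 0.094}
```

View pics/scene0.png

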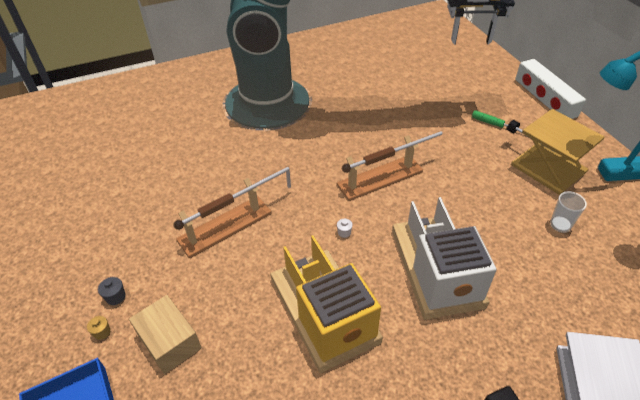

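View pics/top0.png

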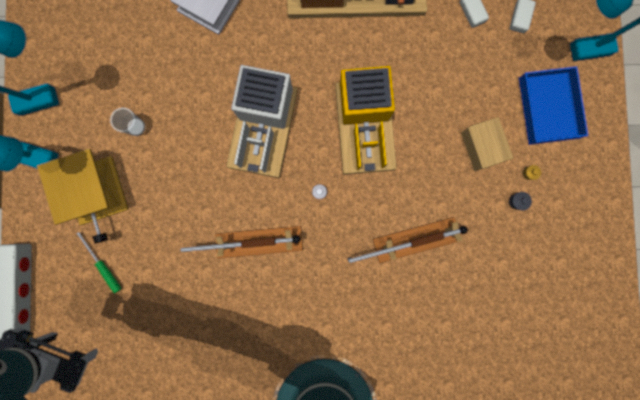

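The top view shows the hooked rod from ball (463,230) to hook (350,261), and the yellow house at (368,95) with its paddle near (370,140). The white house is at (262,95). The straight rod at (182..297, 245) isn't needed.

```bash
cat > h.py <<'E'
import numpy as np,cv2
def load(n): return dict(np.load(n))
def onplane(d,u,v,z):
    T=d["world_to_cam"];R=T[:3,:3];t=T[:3,3];c=-R.T@t
    r=R.T@np.linalg.inv(d["K"])@np.array([u,v,1.]); return c+r*(z-c[2])/r[2]
def proj(d,p):
    T=d["world_to_cam"];q=d["K"]@(T[:3,:3]@np.asarray(p)+T[:3,3]);return q[:2]/q[2]
def cloud(d):
    z=d["range_z"];v,u=np.mgrid[:400,:640];K=d["K"];T=d["world_to_cam"]
    P=np.stack([(u-K[0,2])/K[0,0]*z,(v-K[1,2])/K[1,1]*z,z],-1)
    return (P-T[:3,3])@T[:3,:3]
E
python3 - <<'E'
from h import *
t=load("top0.npz");s=load("scene0.npz")
def crop(d,x0,x1,y0,y1,k,n):
    cv2.imwrite(n,cv2.resize(d["frame"][y0:y1,x0:x1,::-1],None,fx=k,fy=k,interpolation=cv2.INTER_CUBIC))
crop(t,340,480,210,280,5,"pics/t_rod.png");crop(t,325,405,60,180,5,"pics/t_yel.png")
crop(s,165,305,155,260,5,"pics/s_rod.png");crop(s,265,385,230,350,5,"pics/s_yel.png")
P=cloud(t)
for d,nm in((t,"t"),(s,"s")):
    P=cloud(d)
    z=P[...,2]
    print(nm,[(np.round(P[v,u],3).tolist()) for u,v in ([(430,239),(370,140),(368,90),(463,230),(350,261)] if nm=="t" else [(216,205),(179,224),(340,290),(310,265)])])
E
```

```text
t [[0.461, -0.288, 0.101], [0.74, -0.147, 0.033], [0.841, -0.131, 0.165], [0.483, -0.376, 0.101], [0.409, -0.078, 0.096]]
s [[0.47, -0.281, 0.098], [0.494, -0.377, 0.1], [0.847, -0.124, 0.163], [0.725, -0.14, 0.099]]
```

```bash
python3 -c "
import cv2,numpy as np
a=[cv2.imread('pics/'+n) for n in ('t_rod.png','s_rod.png')];print([x.shape for x in a])"
```

```text
[(350, 700, 3), (525, 700, 3)]
```

View pics/t_rod.png

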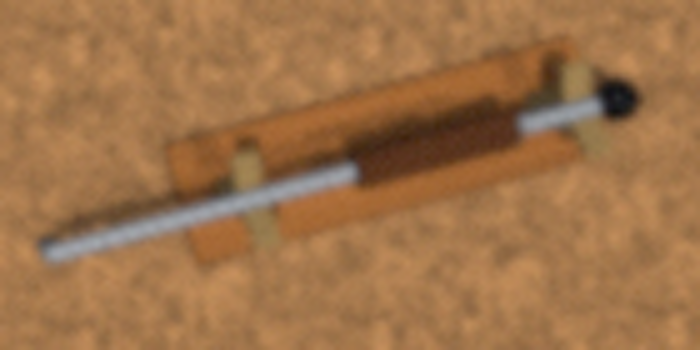

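View pics/t_yel.png

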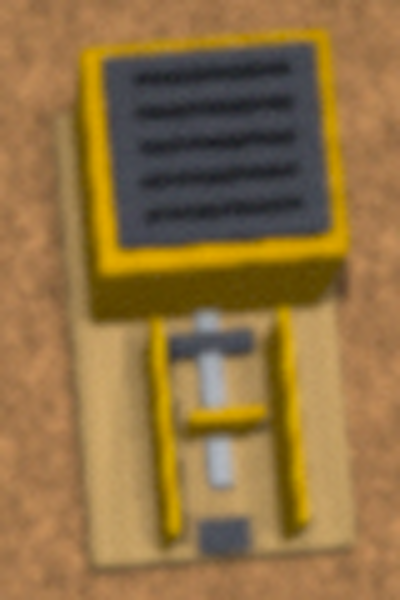

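View pics/s_yel.png

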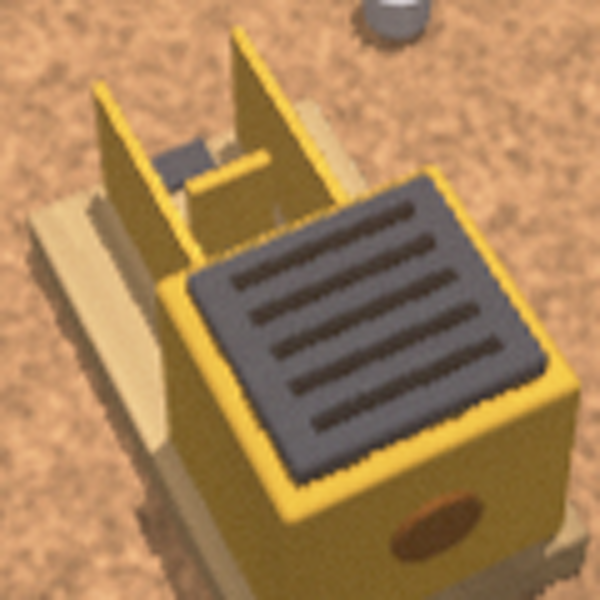

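View pics/s_rod.png

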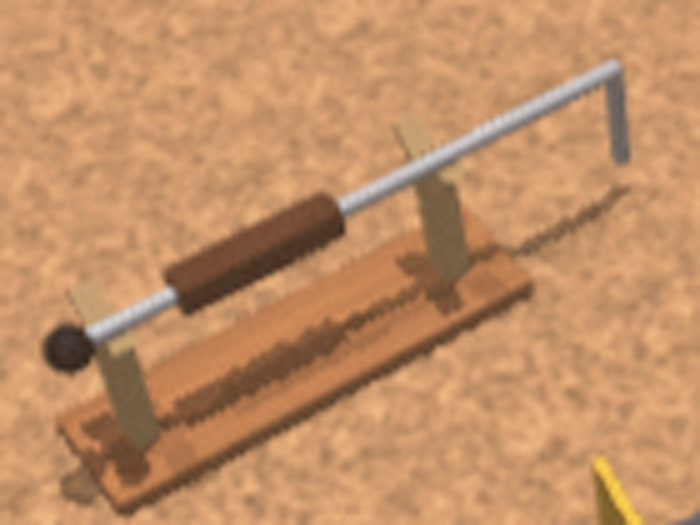

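```bash
python3 - <<'E'
from h import *
t=load("top0.npz");s=load("scene0.npz")
def P(d,x0,y0,pts,z):
    return np.array([onplane(d,x0+(x+.5)/5-.5,y0+(y+.5)/5-.5,z) for x,y in pts])
def rep(nm,A):print(nm,A.round(4)[:,:2].tolist())
for nm,d,o,pts in (("top rod ball,hback,hfront,hook",t,(340,210),[(618,98),(520,125),(358,166),(45,250)]),
                   ("scene rod",s,(165,155),[(68,348),(178,290),(338,210),(615,68)])):
    A=P(d,*o,pts,.09);rep(nm,A)
    dd=A[3]-A[0];print(" len",np.linalg.norm(dd),"yaw",np.degrees(np.arctan2(dd[1],dd[0])), "grip", (A[0]+dd*112/322).round(4), "hmid",((A[1]+A[2])/2).round(4))
for nm,d,o,pts in (("top padl",t,(325,60),[(188,418),(268,410)]),("scene padl",s,(265,230),[(190,188),(270,156)])):
    A=P(d,*o,pts,.1);rep(nm,A);dd=A[0]-A[1];print(np.linalg.norm(dd),np.degrees(np.arctan2(dd[1],dd[0]))-90,A.mean(0).round(4))
# cheeks tops z=.11
A=P(t,325,60,[(173,535),(156,320),(300,528),(284,310)],.11);rep("top cheeks",A)
for i in(0,2):
    dd=A[i+1]-A[i];print(np.linalg.norm(dd),np.degrees(np.arctan2(dd[1],dd[0])))
print(((A[0]+A[2])/2).round(4),((A[1]+A[3])/2).round(4))
A=P(s,265,230,[(97,88),(237,32)],.11);rep("scene cheek fronts",A); print(A.mean(0))
# house top corners z .162
A=P(t,325,60,[(100,270),(345,250),(85,50),(325,35)],.162);rep("house top",A)
E
```

```text
top rod ball,hback,hfront,hook [[0.4845, -0.3801], [0.4715, -0.3275], [0.4521, -0.2409], [0.4123, -0.0744]]
 len 0.3140552987348597 yaw 103.29248385577542 grip [ 0.4594 -0.2738  0.09  ] hmid [ 0.4618 -0.2842  0.09  ]
scene rod [[0.4854, -0.3785], [0.4706, -0.3221], [0.451, -0.2367], [0.4118, -0.0759]]
 len 0.3114612323749764 yaw 103.67211961098488 grip [ 0.4598 -0.2733  0.09  ] hmid [ 0.4608 -0.2794  0.09  ]
top padl [[0.7184, -0.1184], [0.7217, -0.1609]]
0.042698499818932534 4.4633283936996975 [ 0.7201 -0.1397  0.1   ]
scene padl [[0.7248, -0.1575], [0.7232, -0.1191]]
0.038408629860195255 -177.51452461174532 [ 0.724  -0.1383  0.1   ]
top cheeks [[0.6549, -0.1077], [0.769, -0.1021], [0.657, -0.1745], [0.7729, -0.1698]]
0.11428058763916127 2.832644115311845
0.11593314600837928 2.314996296208931
[ 0.6559 -0.1411  0.11  ] [ 0.7709 -0.1359  0.11  ]
scene cheek fronts [[0.6649, -0.1776], [0.6607, -0.1088]]
[ 0.66276375 -0.14321561  0.11      ]
house top [[0.783, -0.0704], [0.7906, -0.1944], [0.8962, -0.0658], [0.9015, -0.1879]]
```

Both views agree: rod_grip is at about (0.461,-0.281) with rod yaw about 103.5°, and the paddle is at about (0.722,-0.139) with yaw about 2.7°. Paddle width measures ~40, and hook to handle is 0.212 against 0.210 given. Moving toward the rod.

Request:
send_rows([
  {"travel": [24, -28, 12], "dr": [0, 0, -0.08], "hand": -1},
  {"travel": [48, -56, 24], "dr": [0, 0, -0.16], "hand": -1},
  {"travel": [72, -84, 36], "dr": [0, 0, -0.24], "hand": -1},
  {"travel": [96, -112, 48], "dr": [0, 0, -0.32], "hand": -1},
  {"travel": [120, -140, 60], "dr": [0, 0, -0.4], "hand": -1},
])

```text
time_s: 0.52
ee_pos: [0.3629, 0.4345, 0.2658]
ee_rot: [-3.142, 0.0, 0.769]
force: [0.5, 0.7, 0.3]
gripper_width: 0.094
```

Request:
send_rows([
  {"travel": [18, -36, 0], "dr": [0, 0, -0.08], "hand": -1},
  {"travel": [36, -72, 0], "dr": [0, 0, -0.16], "hand": -1},
  {"travel": [54, -108, 0], "dr": [0, 0, -0.24], "hand": -1},
  {"travel": [72, -144, 0], "dr": [0, 0, -0.32], "hand": -1},
  {"travel": [90, -180, 0], "dr": [0, 0, -0.4], "hand": -1},
])

```text
time_s: 0.93
ee_pos: [0.4524, 0.2542, 0.2654]
ee_rot: [-3.141, 0.0, 0.369]
force: [0.8, 0.1, 0.7]
gripper_width: 0.0936
```

Request:
send_rows([
  {"travel": [4, -40, 0], "dr": [0, 0, -0.03], "hand": -1},
  {"travel": [8, -80, 0], "dr": [0, 0, -0.06], "hand": -1},
  {"travel": [9, -120, 0], "dr": [0, 0, -0.09], "hand": -1},
  {"travel": [9, -160, 0], "dr": [0, 0, -0.12], "hand": -1},
  {"travel": [9, -200, 0], "dr": [0, 0, -0.133], "hand": -1},
])

```text
time_s: 1.35
ee_pos: [0.4605, 0.0542, 0.2653]
ee_rot: [-3.141, 0.0, 0.238]
force: [0.8, -0.8, 0.3]
gripper_width: 0.0941
```

Request:
send_rows([
  {"travel": [0, -40, 0], "dr": [0, 0, 0], "hand": -1},
  {"travel": [0, -80, 0], "dr": [0, 0, 0], "hand": -1},
  {"travel": [0, -120, 0], "dr": [0, 0, 0], "hand": -1},
  {"travel": [0, -160, 0], "dr": [0, 0, 0], "hand": -1},
  {"travel": [0, -200, 0], "dr": [0, 0, 0], "hand": -1},
])

```text
time_s: 1.77
ee_pos: [0.4606, -0.1457, 0.2655]
ee_rot: [-3.141, -0.0, 0.24]
force: [0.9, 0.5, 0.7]
gripper_width: 0.094
```

Request:
send_rows([
  {"travel": [0, -40, 0], "dr": [0, 0, 0], "hand": -1},
  {"travel": [0, -80, 0], "dr": [0, 0, 0], "hand": -1},
  {"travel": [0, -115, -20], "dr": [0, 0, 0], "hand": -1},
  {"travel": [0, -136, -50], "dr": [0, 0, 0], "hand": -1},
  {"travel": [0, -136, -80], "dr": [0, 0, 0], "hand": -1},
])

```text
time_s: 2.18
ee_pos: [0.4601, -0.2846, 0.1847]
ee_rot: [3.139, -0.0, 0.235]
force: [1.1, -0.3, -0.3]
gripper_width: 0.0938
```

```bash
python3 - <<'E'
from bench import bot,cams
import cv2,numpy as np
for n in ("wrist","scene"):
    d=cams.grab_frame(n); cv2.imwrite(f"pics/{n}1.png",d["frame"][:,:,::-1]); np.savez(f"{n}1.npz",**d)
s=bot.get_state();print({k:np.round(v,4).tolist() for k,v in s.items()})
E
```

```text
{'time_s': 2.2833, 'joints': [-0.092, 0.3543, 0.7158, 1.8716, -0.2676, 1.0207, 0.9743], 'joint_vel': [-0.0456, -0.0738, 0.0137, -0.0692, 0.0489, 0.0872, -0.0525], 'joint_torque': [4.6694, -59.3061, 12.6214, -38.0213, -1.0705, -2.2366, 1.3647], 'ee_pos': [0.4588, -0.2795, 0.1817], 'ee_rot': [-3.1384, 0.006, 0.2382], 'force': [-0.0203, 0.1542, -0.1358], 'moment': [0.0218, 0.0521, 0.0269], 'gripper_width': 0.094}
```

View pics/wrist1.png

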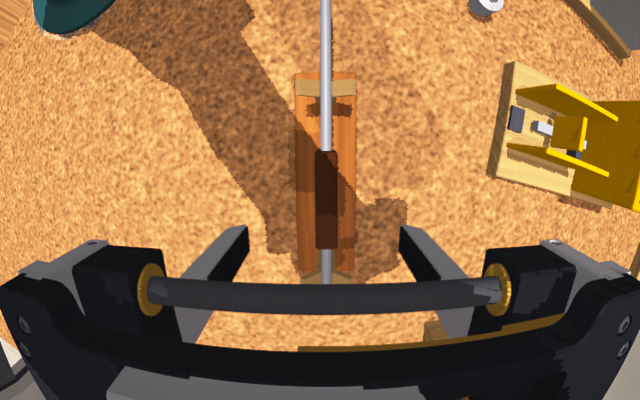

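View pics/scene1.png

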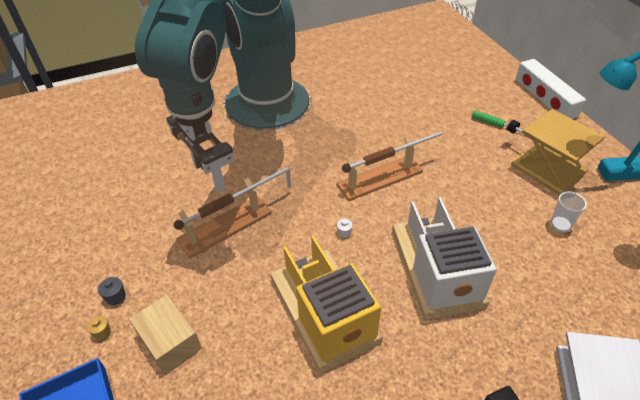

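The wrist view shows the handle at (326,151)–(326,248), parallel and centred between the fingers. I'll check its position with the fisheye model.

```bash
python3 - <<'E'
from h import *
d=load("wrist1.npz");K=d["K"];T=d["world_to_cam"];R=T[:3,:3];c=-R.T@T[:3,3]
def fe(u,v,z):
    a=np.array([(u-K[0,2])/K[0,0],(v-K[1,2])/K[1,1]]);r=np.linalg.norm(a)
    ray=R.T@np.r_[a/r*np.sin(r),np.cos(r)];return c+ray*(z-c[2])/ray[2]
a,b=fe(326.5,150,.1),fe(326,249,.1);print(a,b,np.linalg.norm(a-b),(a+b)/2,np.degrees(np.arctan2(*(a-b)[1::-1])))
print(fe(326,20,.095)-b)
f=fe(326,20,.095)-b;print(np.degrees(np.arctan2(f[1],f[0])),K)
E
```

```text
[ 0.45182367 -0.23678195  0.1       ] [ 0.47250235 -0.32405781  0.1       ] 0.08969215847411609 [ 0.46216301 -0.28041988  0.1       ] 103.32955379230542
[-0.04833885  0.20086096 -0.005     ]
103.53138989988875 [[309.70691629   0.         323.69923658]
 [  0.         309.70691629 201.61682932]
 [  0.           0.           1.        ]]
```

Handle length reads 0.0897 (given 0.090), centre (0.462,-0.280), yaw 103.4°, which matches the earlier measurement. Descending and gripping.

Request:
send_rows([
  {"travel": [1, 0, -35], "dr": [0, 0, 0], "hand": -1},
  {"travel": [1, 0, -70], "dr": [0, 0, 0], "hand": -1},
  {"travel": [1, 0, -95], "dr": [0, 0, 0], "hand": -1},
  {"travel": [1, 0, -110], "dr": [0, 0, 0], "hand": -1},
  {"travel": [1, 0, -114], "dr": [0, 0, 0], "hand": -1},
])

```text
time_s: 2.7
ee_pos: [0.4621, -0.2785, 0.0707]
ee_rot: [-3.14, 0.001, 0.242]
force: [0.5, -0.5, -0.7]
gripper_width: 0.0939
```

Request:
send_rows([
  {"travel": [0, 0, 0], "dr": [0, 0, 0], "hand": -1},
  {"travel": [0, 0, 0], "dr": [0, 0, 0], "hand": -1},
  {"travel": [0, 0, 0], "dr": [0, 0, 0], "hand": 0},
  {"travel": [0, 0, 0], "dr": [0, 0, 0], "hand": 0.3},
  {"travel": [0, 0, 0], "dr": [0, 0, 0], "hand": 0.4},
], squeeze=20)

```text
time_s: 3.12
ee_pos: [0.4626, -0.2798, 0.0723]
ee_rot: [3.141, -0.001, 0.24]
force: [0.5, 0.1, 0.5]
gripper_width: 0.0777
```

Request:
send_rows([
  {"travel": [0, 0, 0], "dr": [0, 0, 0], "hand": 0.5},
  {"travel": [0, 0, 0], "dr": [0, 0, 0], "hand": 0.6},
  {"travel": [0, 0, 0], "dr": [0, 0, 0], "hand": 1},
  {"travel": [0, 0, 0], "dr": [0, 0, 0], "hand": 1},
  {"travel": [0, 0, 0], "dr": [0, 0, 0], "hand": 1},
])

```text
time_s: 3.53
ee_pos: [0.4621, -0.2798, 0.0714]
ee_rot: [-3.142, 0.0, 0.24]
force: [-0.4, 0.4, -0.1]
gripper_width: 0.0442
```

Request:
send_rows([
  {"travel": [0, 0, 0], "dr": [0, 0, 0], "hand": 1},
  {"travel": [0, 0, 0], "dr": [0, 0, 0], "hand": 1},
  {"travel": [0, 0, 0], "dr": [0, 0, 0], "hand": 1},
  {"travel": [0, 0, 0], "dr": [0, 0, 0], "hand": 1},
  {"travel": [0, 0, 0], "dr": [0, 0, 0], "hand": 1},
], squeeze=55)

```text
time_s: 3.95
ee_pos: [0.4611, -0.2801, 0.0713]
ee_rot: [-3.141, 0.001, 0.239]
force: [-5.7, -0.5, 2.2]
gripper_width: 0.0194
```

Request:
send_rows([
  {"travel": [0, 0, 0], "dr": [0, 0, 0], "hand": 1},
  {"travel": [0, 0, 0], "dr": [0, 0, 0], "hand": 1},
  {"travel": [0, 0, 5], "dr": [0, 0, 0], "hand": 1},
  {"travel": [0, 0, 15], "dr": [0, 0, 0], "hand": 1},
  {"travel": [0, 0, 30], "dr": [0, 0, 0], "hand": 1},
])

```text
time_s: 4.37
ee_pos: [0.4617, -0.2796, 0.1017]
ee_rot: [-3.141, 0.001, 0.24]
force: [-0.6, -0.2, -1.4]
gripper_width: 0.0196
```

Request:
send_rows([
  {"travel": [0, 0, 25], "dr": [0, 0, 0], "hand": 1},
  {"travel": [0, 0, 50], "dr": [0, 0, 0], "hand": 1},
  {"travel": [0, 0, 75], "dr": [0, 0, 0], "hand": 1},
  {"travel": [0, 0, 100], "dr": [0, 0, 0], "hand": 1},
  {"travel": [0, 0, 120], "dr": [0, 0, 0], "hand": 1},
])

```text
time_s: 4.78
ee_pos: [0.4622, -0.2801, 0.2242]
ee_rot: [3.141, -0.001, 0.24]
force: [0.7, -0.1, -1.3]
gripper_width: 0.0193
```

```bash
python3 - <<'E'
from bench import bot,cams
import cv2,numpy as np
for n in ("wrist","scene"):
    d=cams.grab_frame(n); cv2.imwrite(f"pics/{n}2.png",d["frame"][:,:,::-1]); np.savez(f"{n}2.npz",**d)
s=bot.get_state();print({k:np.round(v,4).tolist() for k,v in s.items()})
E
```

```text
{'time_s': 4.8833, 'joints': [-0.1216, 0.3039, 0.7427, 1.8233, -0.2312, 1.0972, 0.9436], 'joint_vel': [0.0118, 0.0451, -0.0222, 0.0585, -0.0315, -0.0544, 0.023], 'joint_torque': [-1.0853, -60.9154, 9.9479, -42.9627, 0.5765, 1.4003, -0.5406], 'ee_pos': [0.4633, -0.2806, 0.2252], 'ee_rot': [3.1389, -0.0045, 0.2399], 'force': [0.2833, -0.1505, -2.7836], 'moment': [-0.0812, 0.0669, 0.0405], 'gripper_width': 0.0198}
```

View pics/scene2.png

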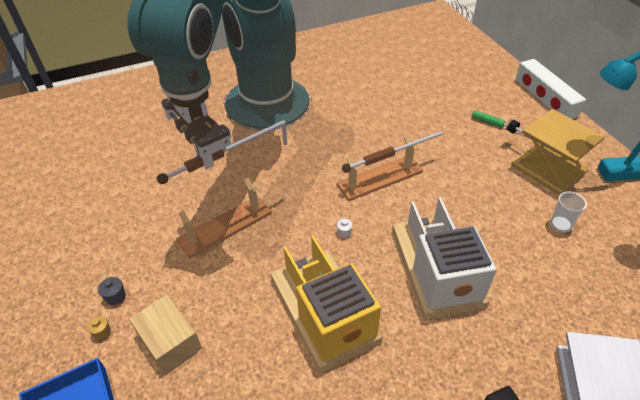

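View pics/wrist2.png

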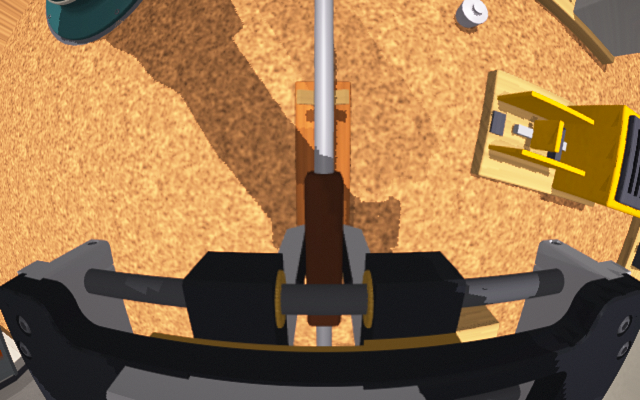

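Rod is held level with the hook down at (284,140) in the scene view. Swinging it to point at the yellow house.

Request:
send_rows([
  {"travel": [5, 9, 5], "dr": [0, 0, -0.117], "hand": 1},
  {"travel": [10, 18, 10], "dr": [0, 0, -0.234], "hand": 1},
  {"travel": [15, 26, 15], "dr": [0, 0, -0.351], "hand": 1},
  {"travel": [20, 35, 20], "dr": [0, 0, -0.468], "hand": 1},
  {"travel": [25, 44, 25], "dr": [0, 0, -0.585], "hand": 1},
])

```text
time_s: 5.3
ee_pos: [0.4871, -0.2353, 0.2465]
ee_rot: [-3.142, 0.0, -0.351]
force: [0.8, 0.2, -0.8]
gripper_width: 0.0195
```

Request:
send_rows([
  {"travel": [5, 9, 0], "dr": [0, 0, -0.117], "hand": 1},
  {"travel": [10, 18, 0], "dr": [0, 0, -0.234], "hand": 1},
  {"travel": [15, 26, 0], "dr": [0, 0, -0.351], "hand": 1},
  {"travel": [20, 35, 0], "dr": [0, 0, -0.468], "hand": 1},
  {"travel": [25, 44, 0], "dr": [0, 0, -0.585], "hand": 1},
])

```text
time_s: 5.72
ee_pos: [0.5121, -0.1912, 0.2463]
ee_rot: [3.141, 0.0, -0.936]
force: [-0.6, 0.2, -1.7]
gripper_width: 0.0194
```

Request:
send_rows([
  {"travel": [5, 9, 0], "dr": [0, 0, -0.117], "hand": 1},
  {"travel": [10, 18, 0], "dr": [0, 0, -0.234], "hand": 1},
  {"travel": [15, 26, 0], "dr": [0, 0, -0.351], "hand": 1},
  {"travel": [20, 35, 0], "dr": [0, 0, -0.468], "hand": 1},
  {"travel": [25, 44, 0], "dr": [0, 0, -0.587], "hand": 1},
])

```text
time_s: 6.13
ee_pos: [0.5371, -0.1472, 0.2463]
ee_rot: [3.141, 0.0, -1.523]
force: [1.3, 0.0, -1.5]
gripper_width: 0.0195
```

```bash
python3 - <<'E'
from bench import bot,cams
import cv2,numpy as np
for n in ("wrist","scene","top"):
    d=cams.grab_frame(n); cv2.imwrite(f"pics/{n}3.png",d["frame"][:,:,::-1]); np.savez(f"{n}3.npz",**d)
s=bot.get_state();print({k:np.round(v,4).tolist() for k,v in s.items()})
E
```

```text
{'time_s': 6.2833, 'joints': [-0.6137, 0.4299, 1.0845, 1.7628, -0.4059, 1.198, -0.9268], 'joint_vel': [0.0278, -0.0192, -0.0006, 0.0077, 0.0152, -0.003, 0.0607], 'joint_torque': [-2.42, -56.8812, 17.5682, -41.9647, -0.5993, 0.0825, -2.3676], 'ee_pos': [0.537, -0.1473, 0.2461], 'ee_rot': [3.1406, -0.0004, -1.5127], 'force': [-0.7627, 0.038, -1.5058], 'moment': [-0.0229, 0.1744, 0.0296], 'gripper_width': 0.0196}
```

View pics/scene3.png

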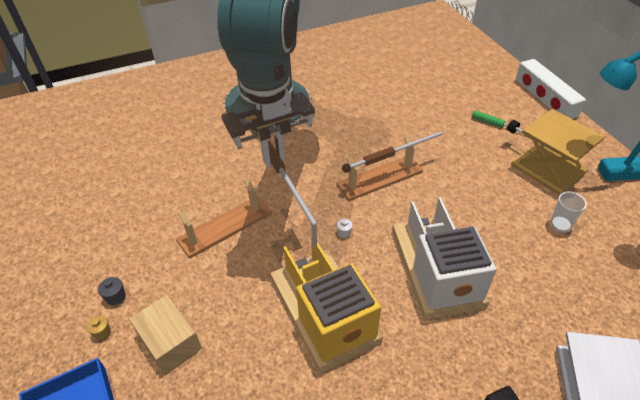

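View pics/top3.png

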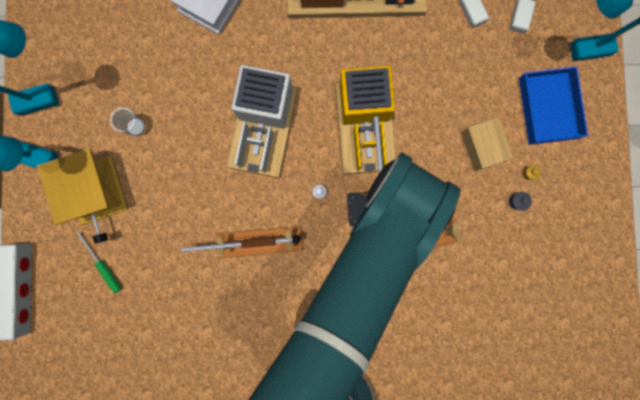

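View pics/wrist3.png

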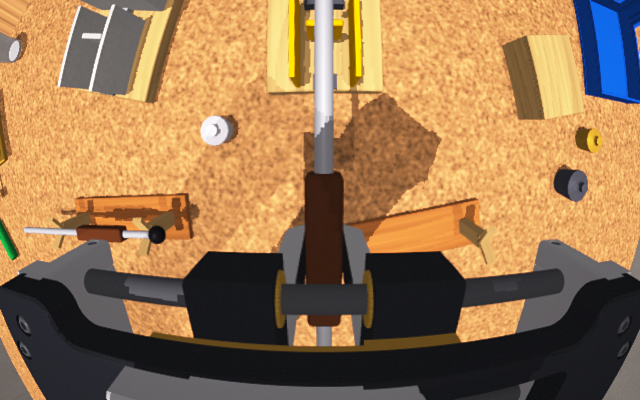

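The wrist view shows the rod (323) centred over the paddle (307–343) and between the cheeks. In the top view the rod end is at (379,120). Checking the hook against its predicted position.

```bash
python3 - <<'E'
from h import *
t=load("top3.npz");s=load("scene3.npz")
a=np.radians(90+np.degrees(-1.5127)-.25);u=np.array([np.cos(a),np.sin(a),0]);g=np.array([.537,-.1473,.2461+.019])
print(np.degrees(a))
top=g+.21*u
for d,n in((t,"top"),(s,"scene")): print(n,"rodend",proj(d,g+.215*u).round(1),"hook tip",proj(d,top-[0,0,.07]).round(1),"padl",proj(d,[.722,-.139,.1]).round(1))
for d,n,(x0,x1,y0,y1) in((t,"t",(330,410,90,180)),(s,"s",(270,350,180,290))):
    cv2.imwrite(f"pics/{n}3c.png",cv2.resize(d["frame"][y0:y1,x0:x1,::-1],None,fx=5,fy=5,interpolation=cv2.INTER_CUBIC))
E
```

```text
3.078674330560375
top rodend [375.7 115. ] hook tip [372.5 124.2] padl [369.9 141.7]
scene rodend [314.7 224. ] hook tip [314.5 244.5] padl [310.  263.4]
```

View pics/t3c.png

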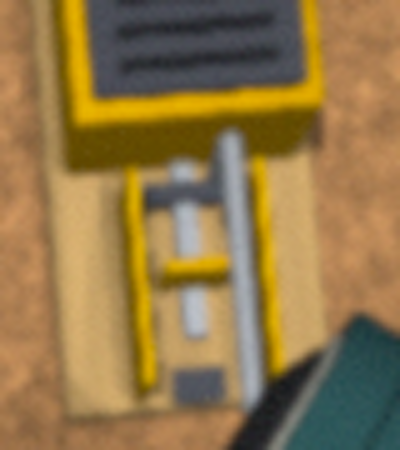

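View pics/s3c.png

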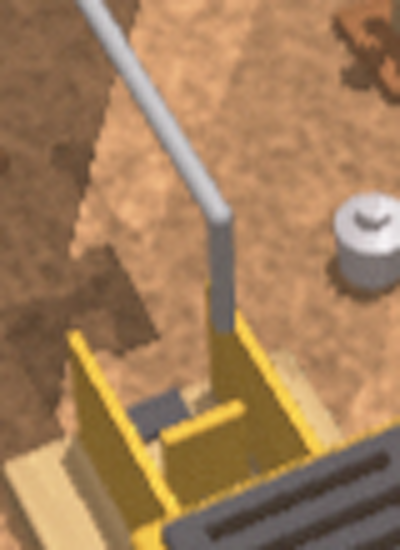

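Observed rod end (376,117) and hook tip (315,246) agree within about 2 px with the prediction, so the hook sits ~23 mm beyond the paddle. Lowering.

Request:
send_rows([
  {"travel": [0, 0, -20], "dr": [0, 0, 0], "hand": 1},
  {"travel": [0, 0, -40], "dr": [0, 0, 0], "hand": 1},
  {"travel": [0, 0, -60], "dr": [0, 0, 0], "hand": 1},
  {"travel": [0, 0, -75], "dr": [0, 0, 0], "hand": 1},
  {"travel": [0, 0, -85], "dr": [0, 0, 0], "hand": 1},
])

```text
time_s: 6.7
ee_pos: [0.5361, -0.1484, 0.1601]
ee_rot: [3.14, 0.0, -1.513]
force: [-0.0, 0.1, -1.6]
gripper_width: 0.0197
```

Request:
send_rows([
  {"travel": [0, 0, -12], "dr": [0, 0, 0], "hand": 1},
  {"travel": [0, 0, -24], "dr": [0, 0, 0], "hand": 1},
  {"travel": [0, 0, -36], "dr": [0, 0, 0], "hand": 1},
  {"travel": [0, 0, -45], "dr": [0, 0, 0], "hand": 1},
  {"travel": [0, 0, -50], "dr": [0, 0, 0], "hand": 1},
])

```text
time_s: 7.12
ee_pos: [0.5368, -0.1478, 0.1102]
ee_rot: [3.141, 0.0, -1.517]
force: [-1.5, 0.1, -2.2]
gripper_width: 0.0196
```

```bash
python3 - <<'E'
from bench import bot,cams
import cv2,numpy as np
for n,(x0,x1,y0,y1) in (("scene",(265,365,170,290)),("top",(320,420,80,190))):
    d=cams.grab_frame(n); np.savez(f"{n}4.npz",**d)
    cv2.imwrite(f"pics/{n}4.png",cv2.resize(d["frame"][y0:y1,x0:x1,::-1],None,fx=5,fy=5,interpolation=cv2.INTER_CUBIC))
s=bot.get_state();print({k:np.round(v,4).tolist() for k,v in s.items()})
E
```

```text
{'time_s': 7.2167, 'joints': [-0.4903, 0.5868, 0.9376, 1.8923, -0.5756, 0.9603, -0.8021], 'joint_vel': [-0.0074, -0.0179, 0.0185, -0.0134, 0.0123, 0.0159, -0.0119], 'joint_torque': [0.5845, -69.8274, 20.5101, -32.5445, -0.3529, -0.4494, 0.2528], 'ee_pos': [0.5368, -0.1478, 0.1107], 'ee_rot': [3.1405, 0.0001, -1.5168], 'force': [-0.2773, -0.0252, -0.4972], 'moment': [0.004, 0.1811, 0.0161], 'gripper_width': 0.0194}
```

View pics/scene4.png

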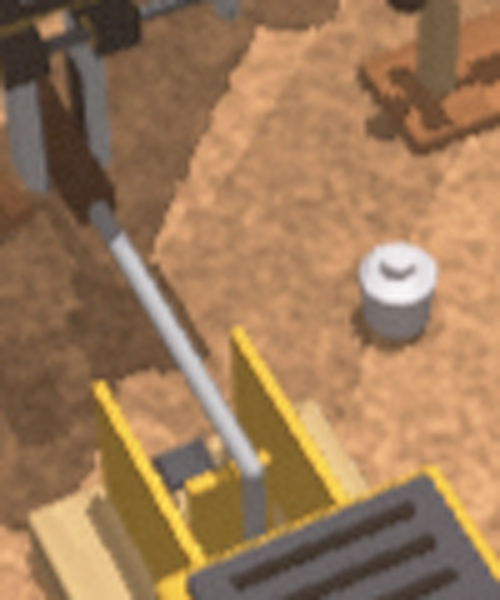

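View pics/top4.png

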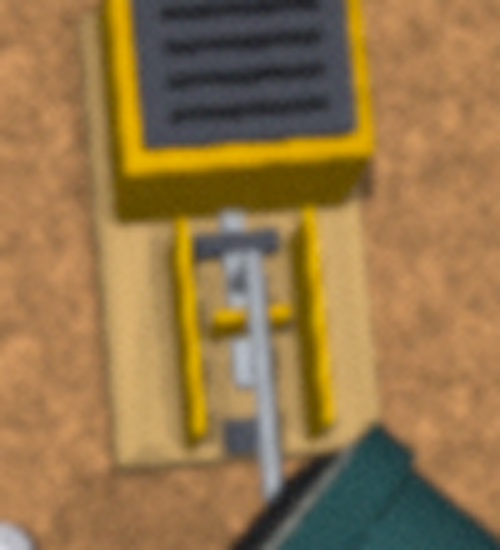

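Hook is down behind the paddle at (255,500) in the scene crop, with no contact force. Pulling.

Request:
send_rows([
  {"travel": [-5, -0.2, 0], "dr": [0, 0, 0], "hand": 1},
  {"travel": [-10, -0.5, 0], "dr": [0, 0, 0], "hand": 1},
  {"travel": [-15, -0.7, 0], "dr": [0, 0, 0], "hand": 1},
  {"travel": [-20, -0.9, 0], "dr": [0, 0, 0], "hand": 1},
  {"travel": [-25, -1.2, 0], "dr": [0, 0, 0], "hand": 1},
])

```text
time_s: 7.63
ee_pos: [0.5119, -0.149, 0.1118]
ee_rot: [-3.141, 0.0, -1.517]
force: [2.4, -1.0, -2.3]
gripper_width: 0.0196
```

Request:
send_rows([
  {"travel": [-5, -0.2, 0], "dr": [0, 0, 0], "hand": 1},
  {"travel": [-10, -0.5, 0], "dr": [0, 0, 0], "hand": 1},
  {"travel": [-15, -0.7, 0], "dr": [0, 0, 0], "hand": 1},
  {"travel": [-20, -0.9, 0], "dr": [0, 0, 0], "hand": 1},
  {"travel": [-25, -1.2, 0], "dr": [0, 0, 0], "hand": 1},
])

```text
time_s: 8.05
ee_pos: [0.4867, -0.1503, 0.1115]
ee_rot: [-3.141, 0.0, -1.517]
force: [2.2, -0.8, -1.3]
gripper_width: 0.0196
```

```bash
python3 - <<'E'
from bench import bot,cams
import cv2,numpy as np
for n,(x0,x1,y0,y1) in (("scene",(265,365,170,290)),):
    d=cams.grab_frame(n); np.savez(f"{n}5.npz",**d)
    cv2.imwrite(f"pics/{n}5.png",cv2.resize(d["frame"][y0:y1,x0:x1,::-1],None,fx=5,fy=5,interpolation=cv2.INTER_CUBIC))
s=bot.get_state();print({k:np.round(v,4).tolist() for k,v in s.items()})
E
```

```text
{'time_s': 8.1, 'joints': [-0.5343, 0.5068, 0.9815, 2.0094, -0.5374, 0.9082, -0.7825], 'joint_vel': [0.0073, 0.0115, -0.0072, -0.0169, -0.008, 0.0133, -0.0052], 'joint_torque': [-1.6386, -58.1676, 16.2293, -35.367, -0.2102, 0.3085, -0.0081], 'ee_pos': [0.4858, -0.1504, 0.1114], 'ee_rot': [3.1412, 0.0003, -1.5177], 'force': [0.6957, -1.7089, -0.7476], 'moment': [-0.1474, -0.0516, -0.0835], 'gripper_width': 0.0194}
```

View pics/scene5.png

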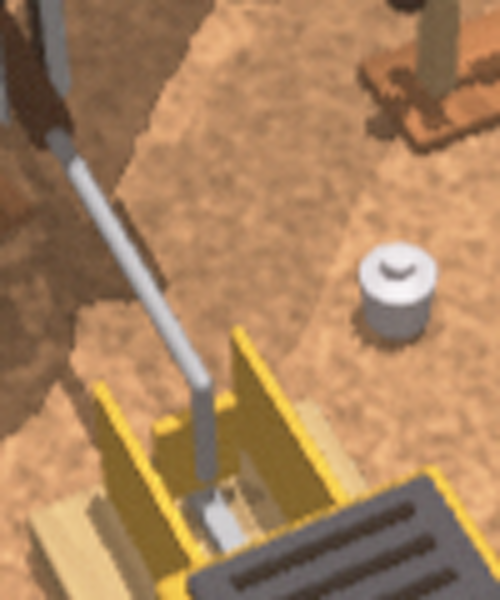

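The paddle is being drawn (now at (195,415) in the crop) at roughly 2 N. Continuing towards the stop.

Request:
send_rows([
  {"travel": [-4, -0.2, 0], "dr": [0, 0, 0], "hand": 1},
  {"travel": [-8, -0.4, 0], "dr": [0, 0, 0], "hand": 1},
  {"travel": [-12, -0.6, 0], "dr": [0, 0, 0], "hand": 1},
  {"travel": [-15, -0.7, 0], "dr": [0, 0, 0], "hand": 1},
  {"travel": [-16, -0.8, 0], "dr": [0, 0, 0], "hand": 1},
])

```text
time_s: 8.52
ee_pos: [0.4765, -0.1507, 0.113]
ee_rot: [-3.131, -0.003, -1.515]
force: [40.1, 1.7, -14.1]
gripper_width: 0.0199
```

Request:
send_rows([
  {"travel": [-1, 0, 0], "dr": [0, 0, 0], "hand": 1},
  {"travel": [-2, -0.1, 0], "dr": [0, 0, 0], "hand": 1},
  {"travel": [-3, -0.1, 0], "dr": [0, 0, 0], "hand": 1},
  {"travel": [-3, -0.1, 0], "dr": [0, 0, 0], "hand": 1},
])

```text
time_s: 8.85
ee_pos: [0.4743, -0.1508, 0.1132]
ee_rot: [-3.131, -0.003, -1.514]
force: [40.3, 1.3, -12.7]
gripper_width: 0.0196
```

Force rose to 40 N, so this may be the stop or something jamming. Looking before going further.

```bash
python3 - <<'E'
from bench import bot,cams
import cv2,numpy as np
for n,(x0,x1,y0,y1) in (("scene",(245,365,150,270)),("top",(320,420,80,190))):
    d=cams.grab_frame(n); np.savez(f"{n}6.npz",**d)
    cv2.imwrite(f"pics/{n}6.png",cv2.resize(d["frame"][y0:y1,x0:x1,::-1],None,fx=5,fy=5,interpolation=cv2.INTER_CUBIC))
s=bot.get_state();print({k:np.round(v,4).tolist() for k,v in s.items()})
E
```

```text
{'time_s': 8.95, 'joints': [-0.5527, 0.4775, 0.9974, 2.043, -0.5251, 0.8845, -0.7777], 'joint_vel': [-0.0, 0.0003, 0.0001, 0.0008, 0.0016, -0.0027, 0.0002], 'joint_torque': [6.6644, -56.4062, 23.3052, -12.496, 6.5734, 8.6203, 0.0918], 'ee_pos': [0.4743, -0.1508, 0.1131], 'ee_rot': [-3.1307, -0.0031, -1.5143], 'force': [40.7844, 0.9772, -13.1296], 'moment': [0.3194, -8.705, -0.0949], 'gripper_width': 0.0196}
```

View pics/scene6.png

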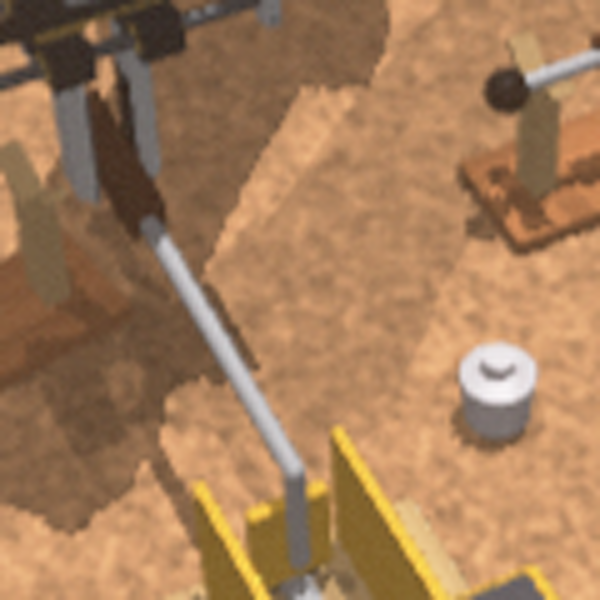

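View pics/top6.png

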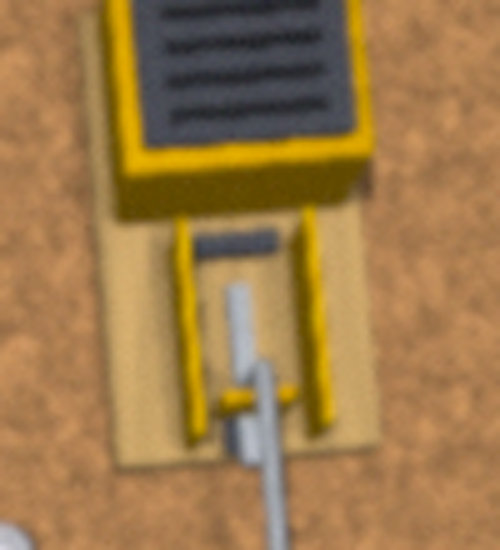

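```bash
python3 - <<'E'
from h import *
t0=load("top4.npz");t=load("top6.npz");s0=load("scene0.npz");s=load("scene6.npz")
q=lambda o,x,y:(o[0]+(x+.5)/5-.5,o[1]+(y+.5)/5-.5)
a=onplane(t0,*q((320,80),212,322),.1);b=onplane(t,*q((320,80),222,402),.1)
print("top",a,b,np.linalg.norm(a-b))
for p0,p1 in(((190,188),(248,515)),((270,156),(328,487))):
    a=onplane(s0,*q((265,230),*p0),.1);b=onplane(s,*q((245,150),*p1),.1);print("scene",a,b,np.linalg.norm(a-b))
# hook elbow and tip in scene6
g=np.array([.4743,-.1508,.1321]);yaw=np.radians(90-.25)-1.5143;u=np.array([np.cos(yaw),np.sin(yaw),0])
print("pred elbow",proj(s,g+.21*u),"obs",q((245,150),297,470))
print("pred top end",proj(t,g+.215*u),"obs",q((320,80),265,362))
# yellow mask displaced: template match bar/paddle
f0=t0["frame"];f1=t["frame"]
for d in(t0,t):
    col=d["frame"][100:175,365].astype(int);print(col[:,0]-col[:,2])
E
```

```text
top [ 0.71629016 -0.11777778  0.1       ] [ 0.67348775 -0.12181092  0.1       ] 0.042992008453689654
scene [ 0.72481978 -0.15749174  0.1       ] [ 0.68070879 -0.16008614  0.1       ] 0.04418721805484711
scene [ 0.72315414 -0.11911924  0.1       ] [ 0.68063184 -0.1216655   0.1       ] 0.042598470206042044
pred elbow [302.60190883 241.86234576] obs (304.0, 243.6)
pred top end [371.87040196 151.97545363] obs (372.6, 152.0)
[ -8  -9  -7  -6 -10 -10 -11   4  80 191 222 223 203 156 114 101  97 100
  94  98  90  55  22   3  -7  -9  -8 -10 -10 -11  -8  -7  -5   3   7  16
  19  25  23  27  38  91 179 208 166 119  95  61  57  58  64  66  67  64
  68  69  75  81  84  82  85  83  75  55  27  11   3  10  11  17  34  50
  67  81  88]
[-11  -8  -7 -10 -10  -9 -10   7  80 192 221 222 199 151 114 100  97  99
  97  98  95  99  87  86  86  75  43   5  -7 -10  -1  43  78  91  92  90
  72  38  24  23  24  24  27  31  43  51  55  57  58  64  67  72  73  73
  74  74  77 105 159 199 170 131  90  41  13   7   8   8   9  15  35  46
  60  75  86]
```

Both views put the bolt at about 43–44 mm of 55, so this is an obstruction rather than the stop. I need to find the cause.

```bash
python3 - <<'E'
from bench import bot,cams
import cv2,numpy as np
d=cams.grab_frame("wrist");np.savez("wrist6.npz",**d);cv2.imwrite("pics/wrist6.png",d["frame"][:,:,::-1])
s=dict(np.load("scene6.npz"));cv2.imwrite("pics/scene6w.png",cv2.resize(s["frame"][60:260,140:380,::-1],None,fx=3.2,fy=2.95*1.0847,interpolation=cv2.INTER_CUBIC)[:600])
E
```

```text
(no output)
```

View pics/scene6w.png

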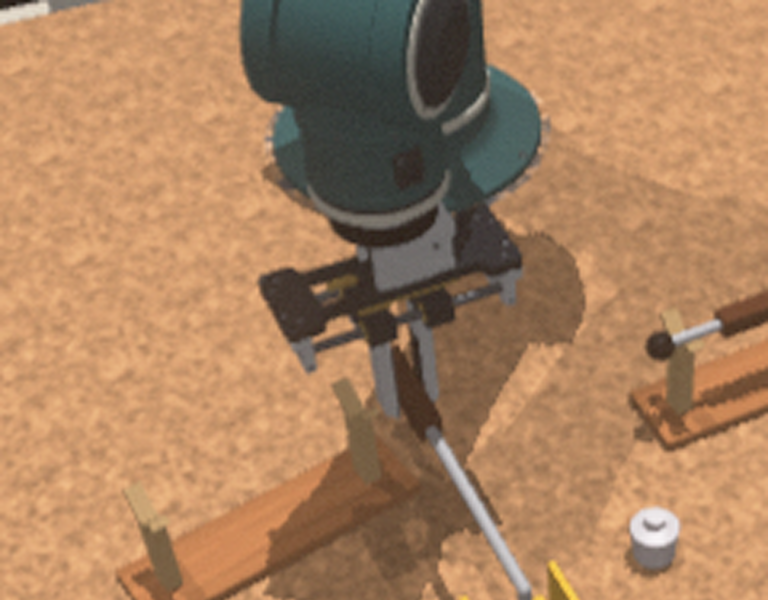

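View pics/wrist6.png

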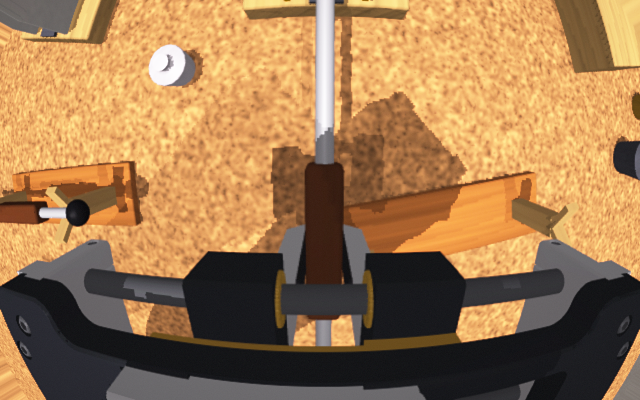

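```bash
python3 - <<'E'
from h import *
s=load("scene6.npz");s0=load("scene0.npz")
C=cloud(s0);m=(C[...,0]>.38)&(C[...,0]<.50)&(C[...,1]>-.235)&(C[...,1]<-.14)&(C[...,2]>.03)
hsv=cv2.cvtColor(s0["frame"],cv2.COLOR_RGB2HSV)
P=C[m];print("post pts",len(P),P.min(0).round(3),P.max(0).round(3)); print(P[P[:,2]>.088].round(3)[:40])
C=cloud(s);m=(C[...,0]>.38)&(C[...,0]<.53)&(C[...,1]>-.235)&(C[...,1]<-.14)&(C[...,2]>.05)&(C[...,2]<.13)
P=C[m];print(len(P));print(P[np.argsort(P[:,2])][::6].round(3))
for n,p in(("post tip near",(.458,-.179,.104)),("post far",(.418,-.189,.104)),("finger bot",(.482,-.175,.113)),("fingbot2",(.466,-.175,.113))):print(n,proj(s,p).round(1),[round((proj(s,p)[0]-140)*3.2),round((proj(s,p)[1]-60)*3.2)])
E
```

```text
post pts 336 [ 0.415 -0.234  0.03 ] [ 0.467 -0.14   0.108]
[[ 0.419 -0.184  0.108]
 [ 0.415 -0.188  0.103]
 [ 0.417 -0.186  0.104]
 [ 0.417 -0.184  0.103]
 [ 0.425 -0.145  0.094]
 [ 0.426 -0.142  0.094]
 [ 0.428 -0.14   0.095]
 [ 0.419 -0.194  0.105]
 [ 0.419 -0.192  0.104]
 [ 0.417 -0.186  0.1  ]
 [ 0.421 -0.185  0.103]
 [ 0.42  -0.182  0.101]
 [ 0.428 -0.151  0.095]
 [ 0.429 -0.149  0.096]
 [ 0.429 -0.146  0.094]
 [ 0.431 -0.144  0.095]
 [ 0.432 -0.141  0.095]
 [ 0.421 -0.195  0.104]
 [ 0.419 -0.192  0.101]
 [ 0.42  -0.19   0.101]
 [ 0.421 -0.188  0.101]
 [ 0.42  -0.185  0.098]
 [ 0.425 -0.183  0.102]
 [ 0.427 -0.156  0.093]
 [ 0.431 -0.155  0.097]
 [ 0.432 -0.152  0.096]
 [ 0.43  -0.149  0.093]
 [ 0.433 -0.147  0.095]
 [ 0.432 -0.144  0.093]
 [ 0.43  -0.141  0.09 ]
 [ 0.421 -0.196  0.1  ]
 [ 0.425 -0.194  0.103]
 [ 0.423 -0.191  0.101]
 [ 0.422 -0.188  0.098]
 [ 0.42  -0.185  0.095]
 [ 0.426 -0.184  0.1  ]
 [ 0.423 -0.181  0.096]
 [ 0.429 -0.162  0.094]
 [ 0.429 -0.16   0.093]
 [ 0.433 -0.158  0.096]]
205
[[ 0.45  -0.187  0.05 ]
 [ 0.448 -0.178  0.052]
 [ 0.428 -0.193  0.055]
 [ 0
[... 207 characters left out ...]
079]
 [ 0.432 -0.194  0.081]
 [ 0.435 -0.178  0.085]
 [ 0.435 -0.181  0.086]
 [ 0.438 -0.189  0.088]
 [ 0.446 -0.189  0.089]
 [ 0.43  -0.189  0.091]
 [ 0.433 -0.193  0.093]
 [ 0.433 -0.187  0.093]
 [ 0.449 -0.181  0.095]
 [ 0.419 -0.19   0.097]
 [ 0.428 -0.193  0.098]
 [ 0.42  -0.195  0.099]
 [ 0.457 -0.184  0.101]
 [ 0.417 -0.189  0.101]
 [ 0.426 -0.189  0.102]
 [ 0.465 -0.183  0.104]
 [ 0.421 -0.187  0.108]
 [ 0.481 -0.169  0.12 ]
 [ 0.486 -0.165  0.124]
 [ 0.524 -0.157  0.126]
 [ 0.507 -0.159  0.127]
 [ 0.484 -0.164  0.128]
 [ 0.516 -0.159  0.13 ]]
post tip near [254.7 187.7] [367, 409]
post far [246.  178.4] [339, 379]
finger bot [258.9 191.2] [381, 420]
fingbot2 [256.9 186.9] [374, 406]
```

```bash
python3 - <<'E'
from h import *
t=load("top0.npz");s=load("scene0.npz")
q=lambda o,x,y:(o[0]+(x+.5)/5-.5,o[1]+(y+.5)/5-.5)
# front dark block: top crop t_yel corners ; scene crop s_yel corners
print("top px",[q((325,60),x,y) for x,y in((200,522),(248,517),(248,552),(200,555))])
for z in(.03,.04,.05,.06,.07):
    print(z,"top far edge",onplane(t,*q((325,60),224,519),z)[:2].round(4),"near edge",onplane(t,*q((325,60),224,553),z)[:2].round(4),"scene far(R)",onplane(s,*q((265,230),207,142),z)[:2].round(4),"scene L",onplane(s,*q((265,230),152,162),z)[:2].round(4))
for d,n in((t,"t"),(s,"s"),(load("top6.npz"),"t6"),(load("scene6.npz"),"s6")):
    C=cloud(d);m=(C[...,0]>.63)&(C[...,0]<.80)&(C[...,1]>-.16)&(C[...,1]<-.122)
    P=C[m]
    for a in np.arange(.63,.80,.01):
        Q=P[(P[:,0]>=a)&(P[:,0]<a+.01)]
        if len(Q):print(n,round(a,2),len(Q),np.percentile(Q[:,2],[5,50,95]).round(3))
E
```

```text
top px [(364.6, 164.0), (374.2, 163.0), (374.2, 170.0), (364.6, 170.6)]
0.03 top far edge [ 0.6741 -0.1434] near edge [ 0.6549 -0.1429] scene far(R) [ 0.6565 -0.125 ] scene L [ 0.6568 -0.153 ]
0.04 top far edge [ 0.6726 -0.1423] near edge [ 0.6537 -0.1418] scene far(R) [ 0.6634 -0.1273] scene L [ 0.6637 -0.1551]
0.05 top far edge [ 0.6712 -0.1413] near edge [ 0.6524 -0.1407] scene far(R) [ 0.6703 -0.1297] scene L [ 0.6706 -0.1572]
0.06 top far edge [ 0.6698 -0.1402] near edge [ 0.6511 -0.1396] scene far(R) [ 0.6773 -0.1321] scene L [ 0.6776 -0.1593]
0.07 top far edge [ 0.6684 -0.1391] near edge [ 0.6499 -0.1385] scene far(R) [ 0.6842 -0.1345] scene L [ 0.6845 -0.1613]
t 0.63 51 [-0.004 -0.     0.005]
t 0.64 42 [-0.002  0.     0.004]
t 0.65 66 [-0.001  0.028  0.038]
t 0.66 54 [0.03  0.034 0.039]
t 0.67 41 [0.028 0.034 0.038]
t 0.68 54 [0.028 0.03  0.033]
t 0.69 51 [0.026 0.032 0.049]
t 0.7 51 [0.027 0.033 0.047]
t 0.71 99 [0.027 0.061 0.1  ]
t 0.72 27 [0.05  0.1   0.103]
t 0.73 17 [0.028 0.035 0.048]
t 0.74 49 [0.026 0.032 0.049]
t 0.75 49 [0.027 0.032 0.049]
t 0.76 62 [0.027 0.045 0.
[... 574 characters left out ...]
0.027 0.031 0.047]
t6 0.7 40 [0.026 0.031 0.047]
t6 0.71 44 [0.029 0.034 0.049]
t6 0.72 49 [0.028 0.032 0.048]
t6 0.73 45 [0.027 0.032 0.049]
t6 0.74 42 [0.027 0.031 0.047]
t6 0.75 50 [0.028 0.031 0.036]
t6 0.76 70 [0.028 0.044 0.053]
t6 0.77 30 [0.048 0.05  0.053]
t6 0.78 188 [0.029 0.085 0.148]
t6 0.79 80 [0.147 0.151 0.163]
s6 0.63 15 [0.131 0.135 0.138]
s6 0.64 14 [0.131 0.135 0.137]
s6 0.65 20 [0.132 0.136 0.138]
s6 0.66 15 [0.132 0.135 0.138]
s6 0.67 61 [0.029 0.099 0.137]
s6 0.68 244 [0.03  0.075 0.133]
s6 0.69 112 [0.029 0.076 0.131]
s6 0.7 47 [0.028 0.039 0.049]
s6 0.71 35 [0.029 0.045 0.049]
s6 0.72 14 [0.043 0.047 0.05 ]
s6 0.78 1 [0.147 0.147 0.147]
s6 0.79 17 [0.15  0.151 0.161]
```

The picture shows nothing in the bolt's own way. The one suspicious neighbour is the rest's front post, whose near edge is about (0.464,-0.171) in plan, right beside the fingers. I'll unload, then angle the rod about its hook and lift slightly to keep the hand clear of the post.

Request:
send_rows([
  {"travel": [4, 0, 0], "dr": [0, 0, 0], "hand": 1},
  {"travel": [9, 0, 0], "dr": [0, 0, 0], "hand": 1},
  {"travel": [14, 0, 0], "dr": [0, 0, 0], "hand": 1},
  {"travel": [18, 0, 0], "dr": [0, 0, 0], "hand": 1},
  {"travel": [18, 0, 0], "dr": [0, 0, 0], "hand": 1},
])

```text
time_s: 9.42
ee_pos: [0.4864, -0.1512, 0.1112]
ee_rot: [3.141, -0.0, -1.517]
force: [0.7, 0.2, -1.2]
gripper_width: 0.0194
```

```bash
python3 - <<'E'
from bench import bot,cams
import cv2,numpy as np
n,(x0,x1,y0,y1)="scene",(225,345,150,270)
d=cams.grab_frame(n); np.savez(f"{n}7.npz",**d)
cv2.imwrite(f"pics/{n}7.png",cv2.resize(d["frame"][y0:y1,x0:x1,::-1],None,fx=5,fy=5,interpolation=cv2.INTER_CUBIC))
s=bot.get_state();print({k:np.round(v,4).tolist() for k,v in s.items()})
E
```

```text
{'time_s': 9.4667, 'joints': [-0.5322, 0.5079, 0.9808, 2.0083, -0.5375, 0.9084, -0.7807], 'joint_vel': [-0.0019, -0.0086, 0.008, 0.0143, 0.0035, -0.0028, 0.0022], 'joint_torque': [-0.0885, -60.5477, 17.8932, -33.5256, -0.1815, 0.0051, -0.0197], 'ee_pos': [0.486, -0.1513, 0.1112], 'ee_rot': [3.1408, -0.0001, -1.517], 'force': [-0.2423, -0.3953, -1.5545], 'moment': [-0.0046, 0.1745, -0.0025], 'gripper_width': 0.0195}
```

View pics/scene7.png

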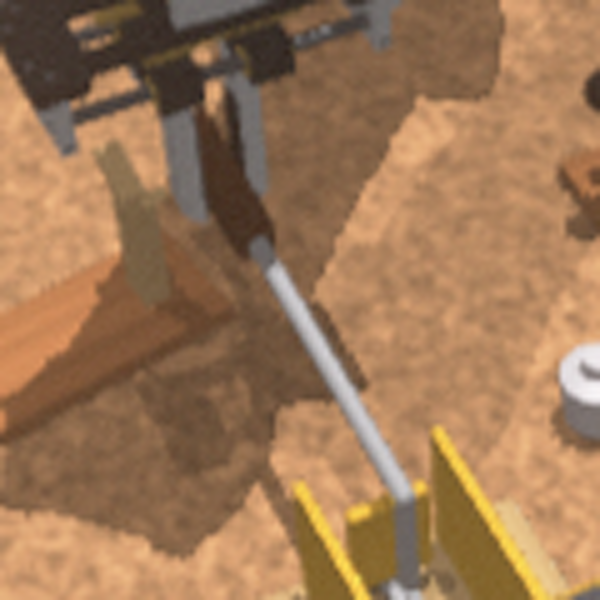

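Force is back to zero and the bolt stayed put. Now the angled, slightly raised pull.

Request:
send_rows([
  {"travel": [0, 6, 3], "dr": [0, 0, -0.028], "hand": 1},
  {"travel": [0, 12, 6], "dr": [0, 0, -0.056], "hand": 1},
  {"travel": [0, 18, 9], "dr": [0, 0, -0.084], "hand": 1},
  {"travel": [1, 24, 12], "dr": [0, 0, -0.112], "hand": 1},
  {"travel": [1, 30, 12], "dr": [0, 0, -0.14], "hand": 1},
])

```text
time_s: 9.88
ee_pos: [0.487, -0.121, 0.1238]
ee_rot: [-3.142, 0.0, -1.659]
force: [0.5, -0.3, -2.2]
gripper_width: 0.0196
```

Request:
send_rows([
  {"travel": [-3, -0.1, 0], "dr": [0, 0, 0], "hand": 1},
  {"travel": [-6, -0.3, 0], "dr": [0, 0, 0], "hand": 1},
  {"travel": [-9, -0.4, 0], "dr": [0, 0, 0], "hand": 1},
  {"travel": [-11, -0.5, 0], "dr": [0, 0, 0], "hand": 1},
  {"travel": [-12, -0.6, 0], "dr": [0, 0, 0], "hand": 1},
])

```text
time_s: 10.3
ee_pos: [0.4755, -0.1222, 0.1237]
ee_rot: [-3.14, -0.0, -1.657]
force: [9.9, -1.7, -4.7]
gripper_width: 0.0198
```

Request:
send_rows([
  {"travel": [-1, 0, 0], "dr": [0, 0, 0], "hand": 1},
  {"travel": [-2, -0.1, 0], "dr": [0, 0, 0], "hand": 1},
  {"travel": [-2, -0.1, 0], "dr": [0, 0, 0], "hand": 1},
])

```text
time_s: 10.55
ee_pos: [0.4755, -0.1223, 0.1242]
ee_rot: [-3.136, -0.001, -1.656]
force: [17.4, -0.7, -7.9]
gripper_width: 0.0193
```

```bash
python3 - <<'E'
from bench import bot,cams
import cv2,numpy as np
for n,(x0,x1,y0,y1) in (("scene",(225,345,150,270)),("top",(320,420,80,190)),("wrist",(0,640,0,400))):
    d=cams.grab_frame(n); np.savez(f"{n}8.npz",**d)
    k=5 if n!="wrist" else 1
    cv2.imwrite(f"pics/{n}8.png",cv2.resize(d["frame"][y0:y1,x0:x1,::-1],None,fx=k,fy=k,interpolation=cv2.INTER_CUBIC))
s=bot.get_state();print({k:np.round(v,4).tolist() for k,v in s.items()})
E
```

```text
{'time_s': 10.7, 'joints': [-0.6609, 0.4735, 1.0617, 2.0461, -0.5263, 0.9166, -0.9689], 'joint_vel': [0.0006, 0.0013, 0.0005, 0.0, 0.0014, 0.0004, -0.0009], 'joint_torque': [1.4052, -55.6, 19.2414, -25.1824, 2.2525, 4.132, -0.0103], 'ee_pos': [0.4755, -0.1223, 0.1242], 'ee_rot': [-3.1366, -0.0009, -1.6563], 'force': [16.9022, -1.9583, -9.1615], 'moment': [-0.323, -3.4439, 0.0591], 'gripper_width': 0.0194}
```

View pics/scene8.png

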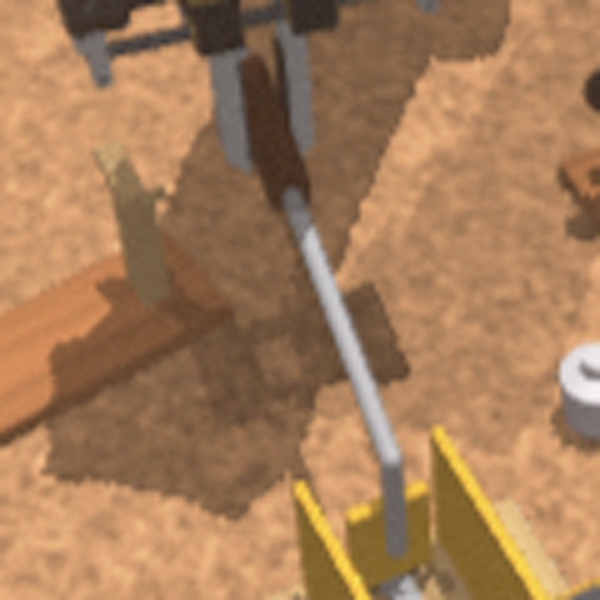

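View pics/top8.png

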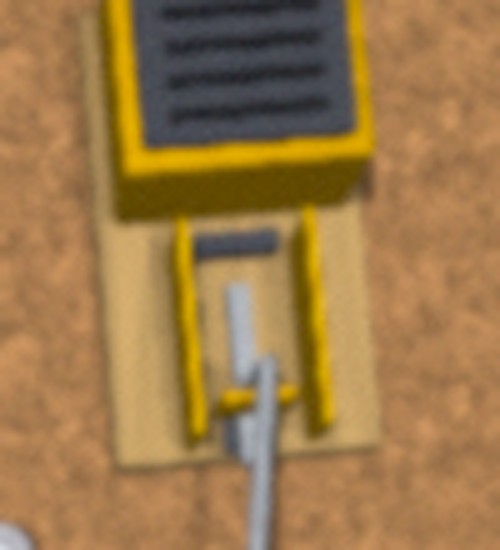

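View pics/wrist8.png

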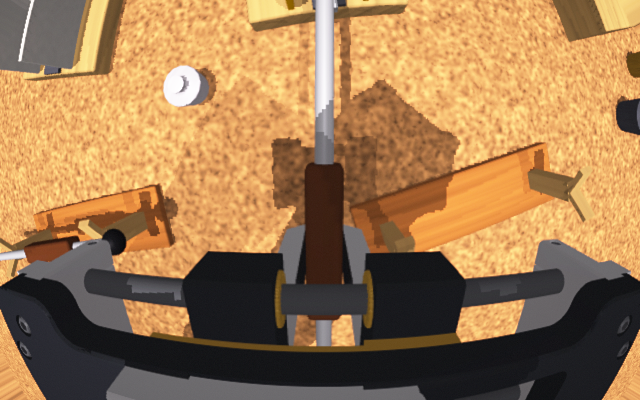

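The stall is at the same bolt position with the hand well clear, so the bolt itself is against something. The description never says the yellow bolt started home, so I'll check the paddle against its cheeks, with the white house as reference.

```bash
python3 - <<'E'
from h import *
t0=load("top0.npz");t=load("top8.npz")
cv2.imwrite("pics/white.png",cv2.resize(t0["frame"][60:180,220:310,::-1],None,fx=5,fy=5,interpolation=cv2.INTER_CUBIC))
q=lambda o,x,y:(o[0]+(x+.5)/5-.5,o[1]+(y+.5)/5-.5)
f=(onplane(t,*q((320,80),197,440),.11)+onplane(t,*q((320,80),324,432),.11))/2
r=(onplane(t,*q((320,80),182,220),.11)+onplane(t,*q((320,80),309,210),.11))/2
u=(r-f)/np.linalg.norm(r-f)
for n,d,p in(("start",t0,q((325,60),228,415)),("now",t,q((320,80),258,398))):
    P=onplane(d,*p,.1);print(n,"paddle ahead of cheek front",((P-f)@u).round(4),"behind cheek rear",((r-P)@u).round(4))
E
```

```text
start paddle ahead of cheek front 0.0659 behind cheek rear 0.0515
now paddle ahead of cheek front 0.0216 behind cheek rear 0.0959
```

View pics/white.png

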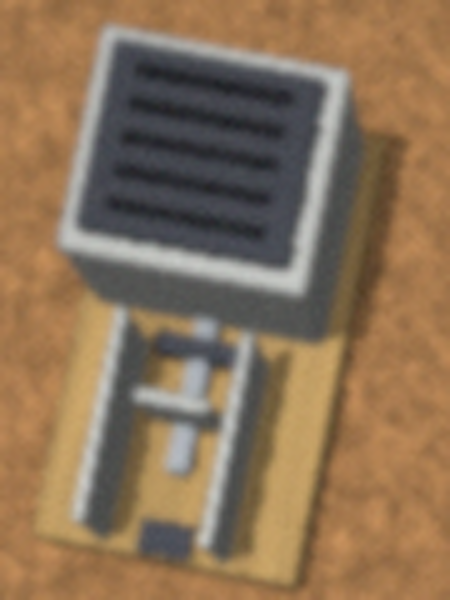

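The paddle is now 95.9 mm ahead of the cheeks' rear end, against 40+55 = 95 mm expected. At the start it was already about 10 mm drawn, and the white one confirms that geometry, so the bolt is on its stop. Unhooking and lifting clear.

Request:
send_rows([
  {"travel": [5, 0.2, 0], "dr": [0, 0, 0], "hand": 1},
  {"travel": [10, 0.5, 0], "dr": [0, 0, 0], "hand": 1},
  {"travel": [15, 0.7, 0], "dr": [0, 0, 0], "hand": 1},
  {"travel": [18, 0.8, 0], "dr": [0, 0, 0], "hand": 1},
  {"travel": [18, 0.8, 5], "dr": [0, 0, 0], "hand": 1},
])

```text
time_s: 11.12
ee_pos: [0.4911, -0.121, 0.1279]
ee_rot: [3.14, -0.0, -1.657]
force: [-0.2, -0.2, -1.2]
gripper_width: 0.0196
```

Request:
send_rows([
  {"travel": [0, 0, 20], "dr": [0, 0, 0], "hand": 1},
  {"travel": [0, 0, 45], "dr": [0, 0, 0], "hand": 1},
  {"travel": [0, 0, 70], "dr": [0, 0, 0], "hand": 1},
  {"travel": [0, 0, 95], "dr": [0, 0, 0], "hand": 1},
  {"travel": [0, 0, 115], "dr": [0, 0, 0], "hand": 1},
])

```text
time_s: 11.53
ee_pos: [0.4909, -0.1216, 0.2452]
ee_rot: [-3.141, -0.0, -1.658]
force: [-0.3, -0.4, -1.4]
gripper_width: 0.0197
```

```bash
python3 - <<'E'
from bench import bot,cams
import cv2,numpy as np
for n,(x0,x1,y0,y1) in (("scene",(225,345,120,270)),("top",(320,420,80,190)),("wrist",(0,640,0,400))):
    d=cams.grab_frame(n); np.savez(f"{n}9.npz",**d)
    k=4 if n!="wrist" else 1
    cv2.imwrite(f"pics/{n}9.png",cv2.resize(d["frame"][y0:y1,x0:x1,::-1],None,fx=k,fy=k,interpolation=cv2.INTER_CUBIC))
s=bot.get_state();print({k:np.round(v,4).tolist() for k,v in s.items()})
E
```

```text
{'time_s': 11.6833, 'joints': [-0.7946, 0.3268, 1.1904, 1.8855, -0.3343, 1.1509, -1.1399], 'joint_vel': [0.0161, 0.0336, -0.0229, 0.037, -0.0205, -0.0184, 0.0187], 'joint_torque': [-0.3667, -46.5197, 15.3453, -44.2145, 0.6137, 0.4257, -0.5449], 'ee_pos': [0.4914, -0.1211, 0.2444], 'ee_rot': [-3.1397, 0.0012, -1.6569], 'force': [-0.1334, 0.133, -1.2054], 'moment': [0.0079, 0.1484, 0.0], 'gripper_width': 0.0196}
```

View pics/scene9.png

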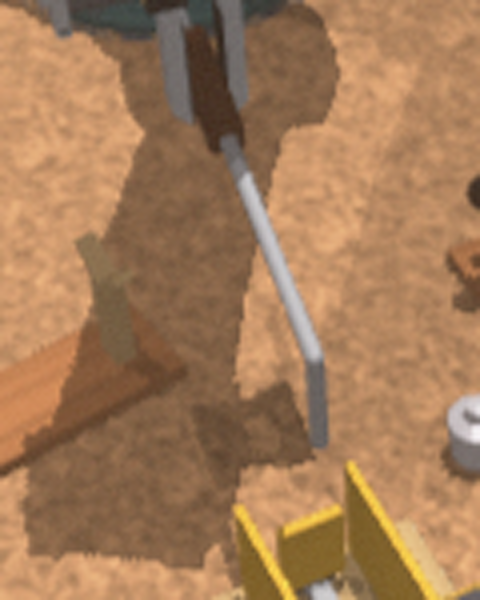

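View pics/top9.png

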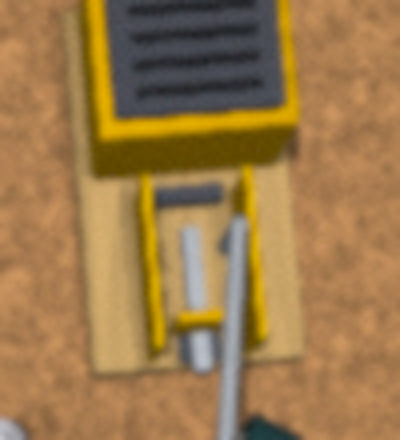

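View pics/wrist9.png

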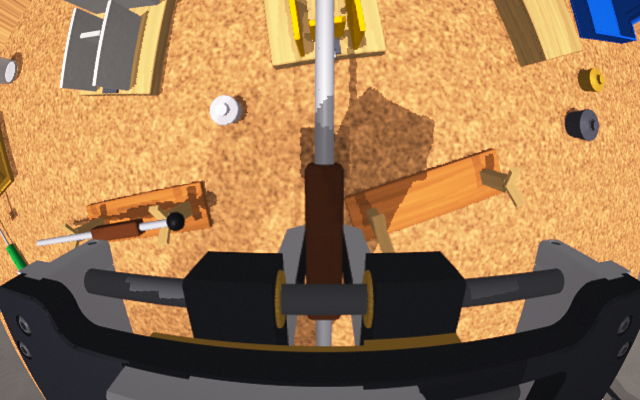

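The bolt stays drawn (paddle at (200,320) in the top crop, bar clear of the keeper), and the rod is free. Measuring how far the handle slipped in the grip.

```bash
python3 - <<'E'
from h import *
def mk(d):
    K=d["K"];T=d["world_to_cam"];R=T[:3,:3];c=-R.T@T[:3,3]
    def fe(u,v,z):
        a=np.array([(u-K[0,2])/K[0,0],(v-K[1,2])/K[1,1]]);r=np.linalg.norm(a)
        ray=R.T@np.r_[a/r*np.sin(r),np.cos(r)];return c+ray*(z-c[2])/ray[2]
    return fe
for n,p in(("2",(.4633,-.2806,.2252)),("3",(.537,-.1473,.2461)),("9",(.4914,-.1211,.2444))):
    d=load(f"wrist{n}.npz");f=mk(d);p=np.array(p)
    col=d["frame"][150:185,318:330].astype(int);rb=(col[...,2]-col[...,0]).mean(1)
    v=150+np.argmax(np.diff(rb)*-1)+.5
    top=f(324,v,p[2]+.029);print(n,"edge v",v,"front edge ahead",np.linalg.norm((top-p)[:2]))
    a=f(324.,10,p[2]+.019);b=f(324,120,p[2]+.019);print(np.degrees(np.arctan2(*(a-b)[1::-1])))
s=load("scene9.npz");t=load("top9.npz")
a=np.radians(90-.25)-1.6569;u=np.array([np.cos(a),np.sin(a),0]);g=np.array([.4914,-.1211,.2634])
for sl in(0,.005):
    g2=g+sl*u;print(sl,"scene tip",proj(s,g2+.21*u-[0,0,.07]).round(1),"elbow",proj(s,g2+.215*u+[0,0,.005]).round(1),"top end",proj(t,g2+.215*u).round(1))
print("obs tip",(225+320/4,120+445/4),"elbow",(225+320/4,120+357/4),"top",(320+240/4,80+218/4))
E
```

```text
2 edge v 173.5 front edge ahead 0.04501923210006525
103.7671421929472
3 edge v 173.5 front edge ahead 0.04531615197753837
2.78715607845421
9 edge v 163.5 front edge ahead 0.050550479906379446
-4.919098559133526
0 scene tip [304.2 229.5] elbow [303.4 207.1] top end [378.4 135.1]
0.005 scene tip [304.9 231.2] elbow [304.1 208.9] top end [378.5 132.9]
obs tip (305.0, 231.25) elbow (305.0, 209.25) top (380.0, 134.5)
```

The handle slid 5.3 mm forward in the grip and the rod is still level. Return target is TCP (0.4629,-0.2852), yaw 0.24, to compensate. Swinging back.

Request:
send_rows([
  {"travel": [-2, -10, 0], "dr": [0, 0, 0.12], "hand": 1},
  {"travel": [-4, -20, 0], "dr": [0, 0, 0.24], "hand": 1},
  {"travel": [-6, -30, 0], "dr": [0, 0, 0.36], "hand": 1},
  {"travel": [-8, -40, 0], "dr": [0, 0, 0.48], "hand": 1},
  {"travel": [-10, -50, 0], "dr": [0, 0, 0.6], "hand": 1},
])

```text
time_s: 12.1
ee_pos: [0.4803, -0.1713, 0.2424]
ee_rot: [3.14, 0.001, -1.051]
force: [-0.4, -0.2, -2.2]
gripper_width: 0.0194
```

Request:
send_rows([
  {"travel": [-2, -10, 0], "dr": [0, 0, 0.12], "hand": 1},
  {"travel": [-4, -20, 0], "dr": [0, 0, 0.24], "hand": 1},
  {"travel": [-6, -30, 0], "dr": [0, 0, 0.36], "hand": 1},
  {"travel": [-8, -40, 0], "dr": [0, 0, 0.48], "hand": 1},
  {"travel": [-10, -50, 0], "dr": [0, 0, 0.6], "hand": 1},
])

```text
time_s: 12.52
ee_pos: [0.4703, -0.2213, 0.2423]
ee_rot: [3.141, 0.002, -0.451]
force: [-0.1, 0.1, -1.7]
gripper_width: 0.0199
```

Request:
send_rows([
  {"travel": [-2, -13, 0], "dr": [0, 0, 0.12], "hand": 1},
  {"travel": [-4, -26, 0], "dr": [0, 0, 0.24], "hand": 1},
  {"travel": [-6, -39, 0], "dr": [0, 0, 0.36], "hand": 1},
  {"travel": [-8, -52, 0], "dr": [0, 0, 0.48], "hand": 1},
  {"travel": [-8, -64, 0], "dr": [0, 0, 0.6], "hand": 1},
])

```text
time_s: 12.93
ee_pos: [0.4621, -0.2856, 0.2422]
ee_rot: [-3.141, 0.002, 0.148]
force: [-0.7, -0.1, -0.7]
gripper_width: 0.0196
```

Request:
send_rows([
  {"travel": [0, 0, -10], "dr": [0, 0, 0.05], "hand": 1},
  {"travel": [0, 0, -30], "dr": [0, 0, 0.097], "hand": 1},
  {"travel": [0, 0, -60], "dr": [0, 0, 0.097], "hand": 1},
  {"travel": [0, 0, -80], "dr": [0, 0, 0.097], "hand": 1},
  {"travel": [0, 0, -80], "dr": [0, 0, 0.097], "hand": 1},
])

```text
time_s: 13.35
ee_pos: [0.4607, -0.2838, 0.159]
ee_rot: [-3.138, 0.006, 0.24]
force: [-0.7, 0.6, -1.7]
gripper_width: 0.0194
```

```bash
python3 - <<'E'
from bench import bot,cams
import cv2,numpy as np
for n,(x0,x1,y0,y1) in (("scene",(150,310,140,260)),("wrist",(0,640,0,400))):
    d=cams.grab_frame(n); np.savez(f"{n}10.npz",**d)
    k=5 if n!="wrist" else 1
    cv2.imwrite(f"pics/{n}10.png",cv2.resize(d["frame"][y0:y1,x0:x1,::-1],None,fx=k,fy=k,interpolation=cv2.INTER_CUBIC))
s=bot.get_state();print({k:np.round(v,4).tolist() for k,v in s.items()})
E
```

```text
{'time_s': 13.45, 'joints': [-0.0924, 0.3958, 0.735, 1.8789, -0.3138, 0.9873, 1.0196], 'joint_vel': [-0.0107, -0.0293, 0.0138, -0.0285, 0.0061, 0.0088, -0.0061], 'joint_torque': [0.2446, -61.4662, 11.3116, -35.7244, -0.2768, -0.2396, 0.2159], 'ee_pos': [0.4625, -0.2851, 0.163], 'ee_rot': [-3.1408, 0.002, 0.2394], 'force': [-0.1031, -0.3958, -1.2382], 'moment': [-0.1061, 0.0289, -0.0049], 'gripper_width': 0.0196}
```

View pics/scene10.png

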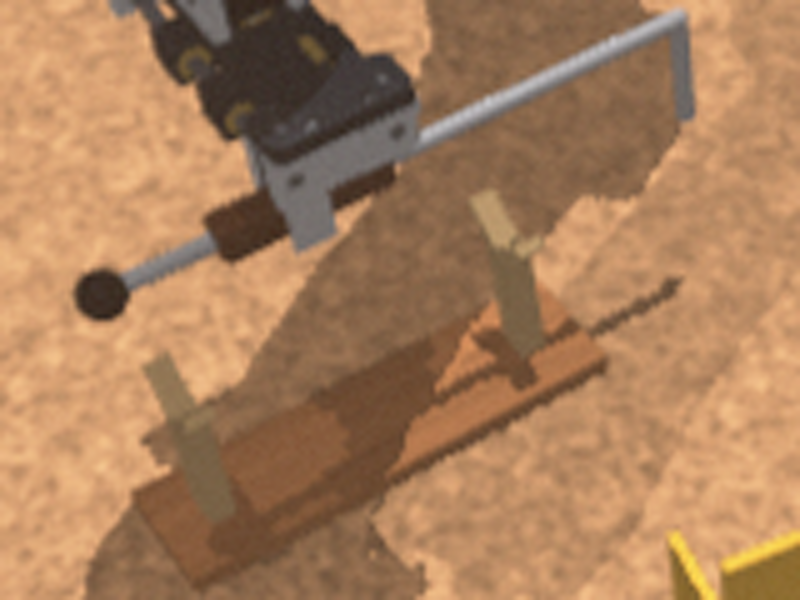

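View pics/wrist10.png

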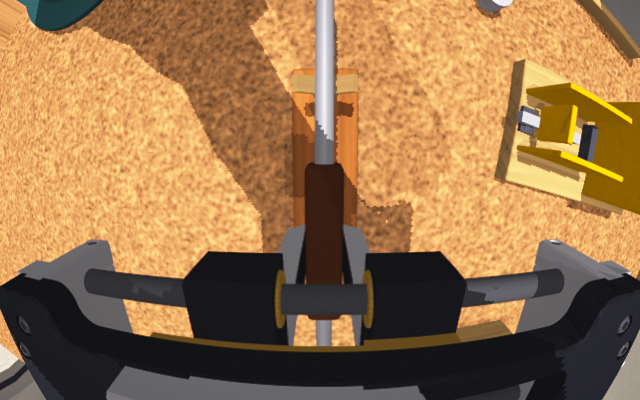

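Rod sits parallel and centred over the rest. Lowering into the V's.

Request:
send_rows([
  {"travel": [0, 0, -18], "dr": [0, 0, 0], "hand": 1},
  {"travel": [0, 0, -36], "dr": [0, 0, 0], "hand": 1},
  {"travel": [0, 0, -54], "dr": [0, 0, 0], "hand": 1},
  {"travel": [0, 0, -68], "dr": [0, 0, 0], "hand": 1},
  {"travel": [0, 0, -74], "dr": [0, 0, 0], "hand": 1},
])

```text
time_s: 13.87
ee_pos: [0.4632, -0.285, 0.0891]
ee_rot: [-3.141, 0.0, 0.24]
force: [-0.2, -0.5, -1.5]
gripper_width: 0.0196
```

Request:
send_rows([
  {"travel": [0, 0, -5], "dr": [0, 0, 0], "hand": 1},
  {"travel": [0, 0, -10], "dr": [0, 0, 0], "hand": 1},
  {"travel": [0, 0, -14], "dr": [0, 0, 0], "hand": 1},
  {"travel": [0, 0, -17], "dr": [0, 0, 0], "hand": 1},
  {"travel": [0, 0, -17], "dr": [0, 0, 0], "hand": 1},
])

```text
time_s: 14.28
ee_pos: [0.463, -0.2853, 0.0726]
ee_rot: [3.141, 0.0, 0.24]
force: [-1.2, 0.8, 1.1]
gripper_width: 0.0197
```

Request:
send_rows([
  {"travel": [0, 0, -0.5], "dr": [0, 0, 0], "hand": 1},
  {"travel": [0, 0, -0.5], "dr": [0, 0, 0], "hand": 1},
  {"travel": [0, 0, -0.5], "dr": [0, 0, 0], "hand": 1},
], squeeze=5)

```text
time_s: 14.53
ee_pos: [0.4631, -0.2853, 0.0723]
ee_rot: [3.141, -0.0, 0.24]
force: [-3.5, -0.4, 5.0]
gripper_width: 0.0199
```

Request:
send_rows([
  {"travel": [0, 0, 0], "dr": [0, 0, 0], "hand": 0.5},
  {"travel": [0, 0, 0], "dr": [0, 0, 0], "hand": 0.4},
  {"travel": [0, 0, 0], "dr": [0, 0, 0], "hand": 0.2},
  {"travel": [0, 0, 0], "dr": [0, 0, 0], "hand": 0},
  {"travel": [0, 0, 0], "dr": [0, 0, 0], "hand": -0.3},
])

```text
time_s: 14.95
ee_pos: [0.4632, -0.285, 0.0719]
ee_rot: [3.142, 0.0, 0.24]
force: [-0.5, 0.6, -0.2]
gripper_width: 0.0448
```

Request:
send_rows([
  {"travel": [0, 0, 0], "dr": [0, 0, 0], "hand": -0.6},
  {"travel": [0, 0, 0], "dr": [0, 0, 0], "hand": -1},
  {"travel": [0, 0, 0], "dr": [0, 0, 0], "hand": -1},
  {"travel": [0, 0, 0], "dr": [0, 0, 0], "hand": -1},
  {"travel": [0, 0, 0], "dr": [0, 0, 0], "hand": -1},
])

```text
time_s: 15.37
ee_pos: [0.4631, -0.285, 0.0719]
ee_rot: [3.142, 0.0, 0.24]
force: [0.5, 0.3, -0.3]
gripper_width: 0.0782
```

Request:
send_rows([
  {"travel": [0, 0, 5], "dr": [0, 0, 0], "hand": -1},
  {"travel": [0, 0, 15], "dr": [0, 0, 0], "hand": -1},
  {"travel": [0, 0, 40], "dr": [0, 0, 0], "hand": -1},
  {"travel": [0, 0, 70], "dr": [0, 0, 0], "hand": -1},
  {"travel": [0, 0, 100], "dr": [0, 0, 0], "hand": -1},
])

```text
time_s: 15.78
ee_pos: [0.4626, -0.2852, 0.1738]
ee_rot: [3.142, 0.001, 0.239]
force: [1.5, 0.2, 0.6]
gripper_width: 0.094
```

Request:
send_rows([
  {"travel": [-10, 0, 30], "dr": [0, 0, 0], "hand": -1},
  {"travel": [-20, 0, 60], "dr": [0, 0, 0], "hand": -1},
  {"travel": [-30, 0, 90], "dr": [0, 0, 0], "hand": -1},
  {"travel": [-40, 0, 110], "dr": [0, 0, 0], "hand": -1},
  {"travel": [-40, 0, 110], "dr": [0, 0, 0], "hand": -1},
])

```text
time_s: 16.2
ee_pos: [0.4225, -0.2866, 0.2865]
ee_rot: [3.139, -0.005, 0.238]
force: [-0.2, 0.1, 1.2]
gripper_width: 0.0941
```

```bash
python3 - <<'E'
from bench import bot,cams
import cv2,numpy as np
for n in("scene","wrist","top"):
    d=cams.grab_frame(n); np.savez(f"{n}11.npz",**d)
    cv2.imwrite(f"pics/{n}11.png",d["frame"][:,:,::-1])
s=bot.get_state();print({k:np.round(v,4).tolist() for k,v in s.items()})
E
```

```text
{'time_s': 16.35, 'joints': [-0.187, 0.1791, 0.8203, 1.8197, -0.1408, 1.2021, 0.9165], 'joint_vel': [0.0041, 0.0269, -0.009, 0.0098, -0.0035, -0.0057, 0.0022], 'joint_torque': [0.3279, -49.1586, 7.254, -44.926, 0.1638, 0.2131, -0.0678], 'ee_pos': [0.4232, -0.2848, 0.282], 'ee_rot': [-3.1414, -0.0006, 0.2402], 'force': [-0.2532, 0.2521, 0.1962], 'moment': [-0.0981, -0.0081, -0.0035], 'gripper_width': 0.0942}
```

View pics/scene11.png

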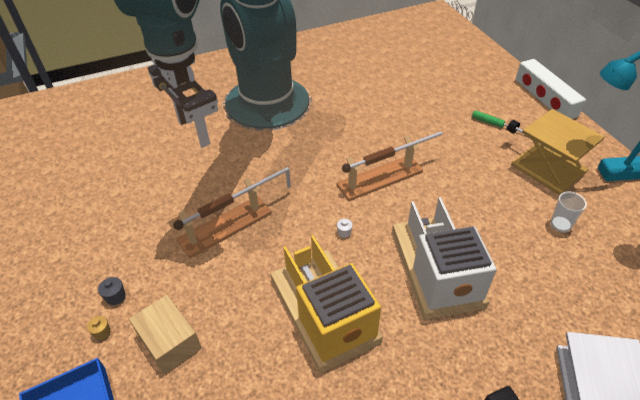

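View pics/wrist11.png

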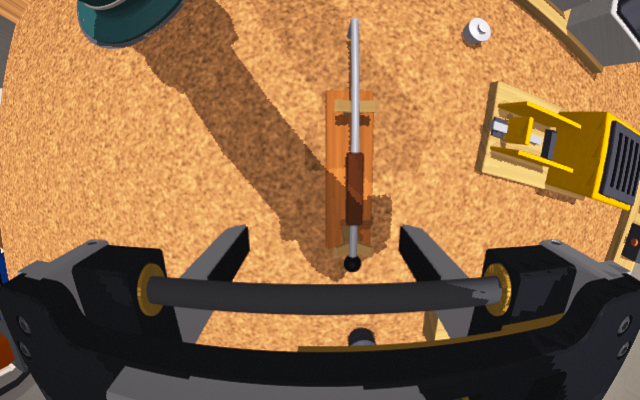

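The rod lies in its rest as at the start (ball (179,224), hook end (290,187)). The yellow paddle is forward at about (303,250), and the white house looks unchanged. One numeric check before handing in.

```bash
python3 - <<'E'
from h import *
for n in("scene","top"):
    a=load(n+"0.npz")["frame"].astype(int);b=load(n+"11.npz")["frame"].astype(int);D=abs(a-b).max(2)
    B={"scene":{"white":(390,490,195,315),"rod":(170,295,165,250),"yellowslot":(285,335,235,275)},"top":{"white":(230,300,65,180),"rod":(345,470,220,265),"yellowslot":(350,390,120,175)}}[n]
    for k,(x0,x1,y0,y1) in B.items():
        d=D[y0:y1,x0:x1];print(n,k,"px>50:",(d>50).sum(),"of",d.size)
t=load("top11.npz")["frame"].astype(int)
print([ (r,(t[r,366]-0).tolist()) for r in range(150,166,1)])
h=load("top11.npz");P=onplane(h,368.5,159.3,.1);print(P)
cv2.imwrite("pics/top11c.png",cv2.resize(h["frame"][80:270,320:480,::-1],None,fx=4,fy=4,interpolation=cv2.INTER_CUBIC)[:600])
E
```

```text
scene white px>50: 0 of 12000
scene rod px>50: 2586 of 10625
scene yellowslot px>50: 347 of 2000
top white px>50: 0 of 8050
top rod px>50: 1828 of 5625
top yellowslot px>50: 264 of 2200
[(150, [161, 148, 142]), (151, [159, 148, 135]), (152, [158, 146, 133]), (153, [162, 150, 131]), (154, [164, 150, 128]), (155, [167, 149, 125]), (156, [170, 147, 112]), (157, [182, 149, 81]), (158, [213, 164, 32]), (159, [214, 163, 0]), (160, [178, 136, 0]), (161, [133, 102, 2]), (162, [101, 77, 25]), (163, [94, 82, 63]), (164, [86, 83, 83]), (165, [87, 89, 95])]
[ 0.6750775 -0.1337718  0.1      ]
```

View pics/top11c.png

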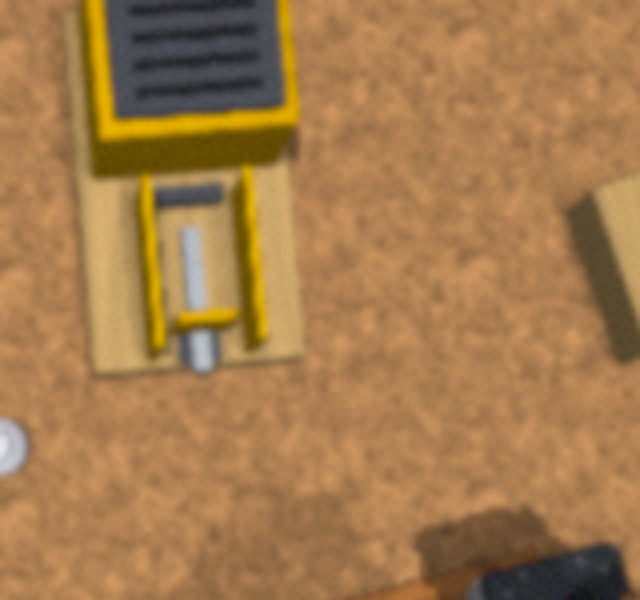

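White house: zero changed pixels in both views. The yellow bolt is drawn and clear of the keeper. The rod-area pixel differences come from the arm's shadow in the scene view and from the arm covering the rod in the top view. Handing in.

```bash
python3 -c "
from bench import bot
print(bot.finish_job())"
```

```text
the job is handed in; nothing more can be done
None
```

I took the hooked rod from its rest, hooked it behind the yellow paddle, and drew the bolt to its stop. The gripper stayed about 0.2 m from the paddle throughout. I then laid the rod back in its rest and handed the job in at about 16.4 s.

**Last checks**
- **Yellow bolt:** while the hook still held it, the paddle stood 95.9 mm ahead of the cheeks' rear end, against 95 mm expected when fully drawn. After hand-off it was still drawn, with the bar clear of the keeper.
- **White house:** no changed pixels in either fixed view.
- **Rod:** the ball and hook end appear where they started in the scene view, and the wrist view shows it lying in both V's. A pixel comparison of the rod area was not usable, because the arm's shadow and the arm itself got in the way.

**What disagreed**
- **Bolt travel:** I drew the bolt only about 44 mm, which at first looked like a jam at 40 N. A second pull from a different angle stopped at the same place. Measured against its cheeks, the bolt had started about 10 mm drawn, so this was the stop.
- **Peak force:** the wrist force read up to 40.8 N while pulling on the stop. That load seems to have come through the rod rather than the gripper body.
- **Grip slip:** the handle slid about 5 mm in the grip, which I allowed for when putting the rod back.

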